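# Get the ring clamp out from under the tools in the tray

## Task

I need the wooden ring clamp that lies in the bottom of the notched tool tray. First clear the three tools lying over it side by side onto the green leather pad, then lift the clamp out and lay it flat and centred in the groove of the wooden clamp rest, and finally put each tool back across the tray in the very notch it came from. Leave the other things on the bench where they are.

Things in the scene. Friction and masses are not known exactly. Their poses are not given: they have to be found in the camera images.
- tool_tray: Fixed dark-wood tray. Origin: centre of its underside; y along its 182 mm length, x across its 112 mm. Floor z 6 mm, inside 94 x 162 mm, end walls 31 mm high. Side rails (x = +-51.5 mm, 9 mm thick): flat tops at z 46 mm with rounded teeth up to z 60 mm at y = +-27, +-81 mm, leaving three 40 mm wide notches at y = -54, 0, +54 mm. In each notch one tool lies across both rails, along the tray's x.
- tweezers: Cross-lock steel tweezers with two red sleeves, 150 mm long, 19 mm wide over the sleeves, 9 mm high, rigid. Origin: middle of the length, at the underside of the sleeves; y along the length, z up when flat. Grip across the sleeves (y = -21 to +31 mm). In the tray they rest on their arms, origin about 44 mm above the bench.
- flux_brush: Flux brush: bare tin handle (8 mm round rod) with dark bristles, 153 mm long. Origin: middle of the length, on the underside; y along the length, bristles at -y, z up when flat. Grip across the handle at the origin or a little toward +y. In the tray its origin is about 46 mm above the bench.
- sanding_stick: Flat wooden sanding stick with a brown abrasive face, 200 x 23 x 10 mm, 30 g. Origin: centre of the underside; y along the length, z up when lying flat. In the tray its origin stands about 46 mm above the bench.
- ring_clamp: Pale wooden ring clamp (two jaws with a band round the middle), 120 mm long, 22 mm wide, 22 mm high, 60 g. Origin: centre of the underside; y along the length, z up when lying flat. It starts on the tray floor, lengthwise, under the three tools; there the tools pass some 18 mm above its top.
- leather_pad: Fixed flat dark-green leather pad with pale stitching, 180 mm (x) x 160 mm (y), 4 mm thick. Origin: centre of its underside. It takes the three tools side by side along its x axis (the sanding stick overhangs 10 mm at each end).
- clamp_rest: Fixed brown wooden block 64 mm (x) x 120 mm (y). Origin: centre of its underside. Two saddles, 26 mm long, at y = +-47 mm, form one groove along y: floor at z 14 mm, 28 mm wide, flaring to 46 mm at the saddles' top, z 28 mm. Between them it is cut down to z 8 mm across its whole width, so fingers can pass beside the clamp. Carry the clamp well over the 0.17 m high bench divider to the right.
- scribe: Bystander: thin steel scribe, 8 x 151 x 8 mm, lying on the bench. Origin: centre of the underside.
- flux_cup: Bystander: small black cup with a white filling, 28 mm across, 17 mm high. Origin: centre of the underside.

How it is judged (in metres and radians):
On the way, in this order (a step that is already met when the one before it is completed fails the run):
1. all three tools lie on the leather pad while the clamp is still in the tray (x of tweezers in the frame of leather_pad between -0.09 and 0.09 m and y of tweezers in the frame of leather_pad between -0.08 and 0.08 m and z of each of tweezers, flux_brush, sanding_stick in the frame of leather_pad below 0.014 m and x of flux_brush in the frame of leather_pad between -0.09 and 0.09 m and y of flux_brush in the frame of leather_pad between -0.08 and 0.08 m and x of sanding_stick in the frame of leather_pad between -0.09 and 0.09 m and y of sanding_stick in the frame of leather_pad between -0.08 and 0.08 m and x of ring_clamp in the frame of tool_tray between -0.047 and 0.047 m and y of ring_clamp in the frame of tool_tray between -0.08 and 0.08 m and z of ring_clamp in the frame of tool_tray below 0.02 m), for 0.2 s.
2. the clamp lies in the groove of the rest while the three tools still lie on the pad (x of tweezers in the frame of leather_pad between -0.09 and 0.09 m and y of tweezers in the frame of leather_pad between -0.08 and 0.08 m and z of each of tweezers, flux_brush, sanding_stick in the frame of leather_pad below 0.014 m and x of flux_brush in the frame of leather_pad between -0.09 and 0.09 m and y of flux_brush in the frame of leather_pad between -0.08 and 0.08 m and x of sanding_stick in the frame of leather_pad between -0.09 and 0.09 m and y of sanding_stick in the frame of leather_pad between -0.08 and 0.08 m and x of ring_clamp in the frame of clamp_rest between -0.008 and 0.008 m and y of ring_clamp in the frame of clamp_rest between -0.02 and 0.02 m and z of ring_clamp in the frame of clamp_rest between 0.01 and 0.018 m and angle between the y axis of ring_clamp and the y axis of clamp_rest, either way round below 0.12 rad and angle between ring_clamp's own z axis and vertical below 0.12 rad), for 0.2 s.
At the end, for the whole second after the job is handed in: The clamp lies flat in the rest's groove (within 8 mm across, 20 mm along, 0.12 rad); each tool lies flat across both tray rails in the notch it started in, level, within 34 mm of where it was and 0.35 rad of square to the tray; everything released and at rest (x of ring_clamp in the frame of clamp_rest between -0.008 and 0.008 m and y of ring_clamp in the frame of clamp_rest between -0.02 and 0.02 m and z of ring_clamp in the frame of clamp_rest between 0.01 and 0.018 m and angle between the y axis of ring_clamp and the y axis of clamp_rest, either way round below 0.12 rad and angle between ring_clamp's own z axis and vertical below 0.12 rad and distance of each of tweezers, flux_brush, sanding_stick from where it was at the start of the episode below 0.034 m and z of tweezers in the frame of tool_tray between 0.038 and 0.056 m and angle between the y axis of each of tweezers, flux_brush, sanding_stick and the x axis of tool_tray, either way round below 0.35 rad and angle between tweezers's own y axis and vertical between 1.47 and 1.67 rad and z of flux_brush in the frame of tool_tray between 0.038 and 0.056 m and angle between flux_brush's own y axis and vertical between 1.47 and 1.67 rad and z of sanding_stick in the frame of tool_tray between 0.038 and 0.056 m and angle between sanding_stick's own y axis and vertical between 1.47 and 1.67 rad and linear speed of each of tweezers, flux_brush, sanding_stick, ring_clamp below 0.02 m/s); the robot touches nothing.
It fails at once if the scribe is shifted by more than 25 mm (distance of scribe from where it was at the start of the episode above 0.025 m).
It fails at once if the flux cup is shifted by more than 25 mm (distance of flux_cup from where it was at the start of the episode above 0.025 m).
It also fails if it takes over 131 s, if anything falls off the work surface, if the arm or the gripper's body presses on something with over 40 N, if the wrist force passes 120 N, or if a joint passes its speed limit or range.

## Robot

A 6-joint arm with a two-finger parallel gripper is mounted at the origin on a cart in front of the work surface, level with it; the furniture and walls round the work are solid. World frame = base frame: x ahead of the robot, y to its left, z up, the work surface at z = 0. Lengths are in m, angles in degrees, forces in N, time in s.
With the tool pointing down it reaches from about 0.375 to 0.9 m from the base axis. Payload 3.1 kg.
Tool frame: the origin (TCP) lies on the centre line of the jaws, within the pads' length; the fingertips stand 8 mm ahead of it and the grasp point (between the pads) lies 11 mm behind it; y points along the fingers, x is the direction in which the jaws open and shut, and the axes are right-handed (so a half turn about y gives the same grasp; the last joint's range is limited). The gripper opens to 87 mm and grips with 3 to 60 N. Pads are 19 mm wide; open, the fingers measure 117 mm over their backs; the gripper's body (75 mm by 190 mm) begins 51 mm behind the grasp point.
Start: joints at [-75.774, 30.224, 82.088, -0, 67.689, -10.227], TCP at [0.259, -0.569, 0.231] pointing down, gripper open.
Joint ranges: [-176.69, 176.69], [-43.24, 126.21], [12.49, 139.97], [-82, 262], [0, 151.66], [-163.58, 163.58]. Speed limits (degrees/s): [159.86, 159.86, 180, 180, 180, 180].

## Interface

Orientations are given as a 3x3 rotation matrix whose columns are the frame's x, y, z axes.
In Python, from rig import read_state, imaging, job, spotter gives the robot as it stands.
- The arm moves only by the tool apply_moves, never from a script. Its argument "steps" is a list of rows, each an object of numbers: "x", "y", "z": the shift along the world's x, y, z in mm; "spin": the turn about the world's z in rad. In form: [{"x": .., "y": .., "z": .., "spin": ..}, ...]. A call has 1 to 12 rows; each row shifts and turns the pose as measured when the row begins; what a row does not reach is not made up. A row lasts 1/10 s, in which the tool goes at most 50 mm and 8.59 degrees, less where a joint would pass 70% of its speed; a pose out of reach is approached as far as the arm can. A call is refused whole if a number of a shift passes 50 or a number of a turn 0.15, either way. A call with a gripper value outside its range is refused whole. "grip" is the finger opening in mm, from 0 to 87, set as the call begins (left out, the last holds). The fingers move at their own pace and stop on an object; the grip force is fixed at half the most. Time passes only in rows, so rows that do not move let the fingers close. It gives the time, the measured TCP pose, the force and the opening at its end, in the units of the state.
- read_state(): the state, without advancing time (a new reading comes with each control period).
- imaging.capture(name): name is "side" or "top" or "wrist"; returns the picture (420x560x3 uint8, red, green, blue); there is no depth.
- imaging.camera_params(name): a dict with "fov_y" (degrees; the focal length in pixels is half the picture's height over the tangent of half this angle, whatever the lens; pixels are square), "cx", "cy" (the principal point, pixels), "R" (3x3) and "t" (3): a world point X has camera coordinates R X + t. Camera axes: x right, y down, z forward; pixel columns grow to the right and rows downward; lengths in m; the calibration is good to about 2 mm. The wrist camera is an equidistant fisheye: a pixel r from the principal point sees the ray r / f radians off the axis. A picture is of the moment at which its call begins: read the wrist's pose just before it. camera_params takes no time and is no camera call; for the wrist camera it gives the pose at the moment of the call.
- job.hand_in(): hands the job in, once; it reports no verdict.
Trained networks look in the newest picture that a camera, given by its name, has taken for a name from the list of things; names that differ only in an ending like _2 or _b are one class to them, and where a whole thing is asked for, a point or a joint stands for the part that bears it (a point fixed in the world has none). Each returns a list of dicts, best first, with "score" (0 to 1); they miss things now and then, are a little off and sometimes report something else, mostly with a low value. They report only what shows in the picture. A call takes as long as a camera call.
- spotter.cut_out(name, camera): "mask" (420x560 bool, what is visible of it) and "rect" ([left, top, width, height] in pixels, round what is visible of it).
The state is a dict: "time_s": time; "joint_positions": joint angles; "qvel": joint speeds; "tau": joint torques, N m; "position": TCP position; "tcp_rot": TCP orientation; "force": force on the tool from outside, world axes, zero at the start; "moment": the same for the moment, N m; "opening": opening from 0.0 (shut) to 1.0 (fully open).
Only numpy, scipy, OpenCV 4.12 (cv2) and the standard library are available. Lean on these libraries where they do the work, as an engineer would, in place of code of your own. Each camera call takes 0.05 s, during which the arm holds its last target.

## Working session

There is one attempt and no reset: what is moved stays moved. The work goes in short steps, Python scripts to look and compute and a tool call to move; the robot and the scene stay as the last step left them, time stands still between calls to the robot, and variables do not carry over. Pictures are saved under pics/ and viewed, and the job is handed in when it is done.

Besides the shell and the picture viewer there is one more tool, called after "Call:" as name([rows], argument=value, ...), one row to a line, values as JSON. apply_moves: Moves the arm, as the interface text tells. Its arguments: {"type":"object","properties":{"steps":{"type":"array"},"grip":{"type":"number"}},"required":["steps"]}

```bash
mkdir -p pics; ls; python3 - <<'E'
from rig import read_state, imaging, job, spotter
import cv2,numpy as np
s=read_state();print(s['time_s'],s['position'],s['tcp_rot'],s['opening'])
for n in ['top','side','wrist']:
    im=imaging.capture(n);cv2.imwrite(f'pics/a_{n}.png',im[:,:,::-1])
    p=imaging.camera_params(n);print(n,p['fov_y'],p['cx'],p['cy'],np.round(p['R'],3).tolist(),np.round(p['t'],3).tolist())
E
```

```text
pics
0.0 [ 0.25857189 -0.56821234  0.22956769] [[ 4.13978332e-01 -5.38348046e-04  9.10286576e-01]
 [-9.10284238e-01  2.09765443e-03  4.13978509e-01]
 [-2.13233119e-03 -9.99997655e-01  3.78333741e-04]] 1.0008669117954565
top 44.49991883470618 275.7017742454468 199.1316582706208 [[-0.029, -1.0, 0.004], [-0.997, 0.029, -0.072], [0.072, -0.006, -0.997]] [-0.204, 0.486, 0.944]
side 42.30770862832004 283.0614353606365 212.8250111153848 [[0.999, 0.047, -0.018], [0.003, -0.41, -0.912], [-0.05, 0.911, -0.41]] [-0.492, -0.037, 1.432]
wrist 65.70646984690485 279.3857532199433 205.08797972695606 [[0.414, -0.91, -0.002], [-0.868, -0.395, 0.301], [-0.275, -0.123, -0.953]] [-0.623, -0.036, 0.392]
```

View pics/a_top.png

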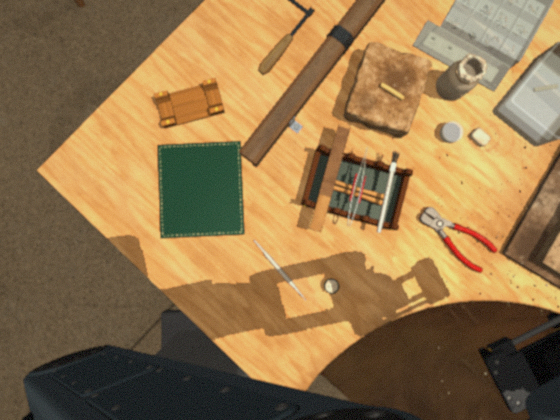

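View pics/a_side.png

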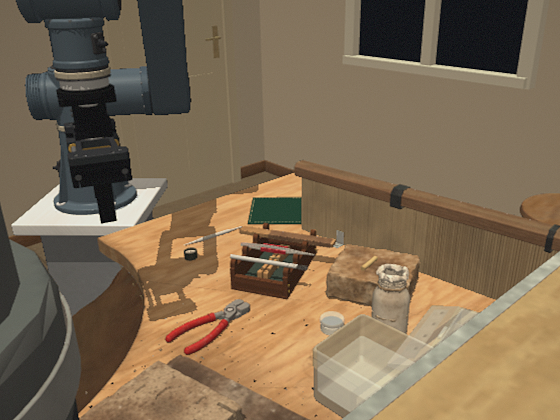

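View pics/a_wrist.png

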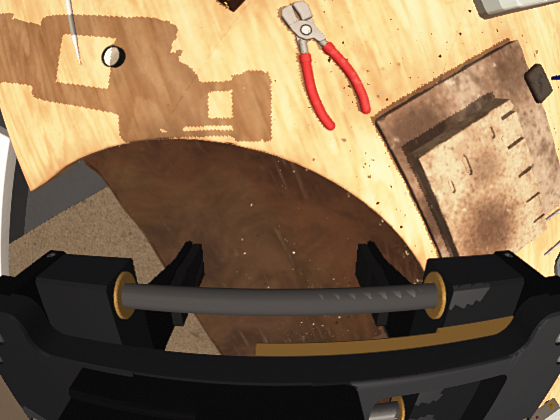

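The top picture shows the tray at about (357,187), with the stick at (328,180), tweezers at (357,190) and brush at (390,195). The pad is at (200,190), the rest at (188,103), the scribe at (278,270) and the cup at (331,286). The divider runs from (375,0) to (250,160).

```bash
cat > h.py <<'E'
from rig import read_state, imaging, job, spotter
import cv2,numpy as np
def cam(n):
    p=imaging.camera_params(n);f=210/np.tan(np.radians(p['fov_y']/2));return p,f,np.array(p['R']),np.array(p['t'])
def ray(n,uv):
    p,f,R,t=cam(n);u=np.atleast_2d(np.asarray(uv,float));a=(u-[p['cx'],p['cy']])/f
    if n=='wrist':
        r=np.linalg.norm(a,axis=1)+1e-12;d=np.c_[a*(np.sin(r)/r)[:,None],np.cos(r)]
    else: d=np.c_[a,np.ones(len(a))]
    return -R.T@t,d@R
def at(n,uv,z):
    C,d=ray(n,uv);k=(z-C[2])/d[:,2];return C+d*k[:,None]
def proj(n,X):
    p,f,R,t=cam(n);c=np.atleast_2d(X)@R.T+t
    if n=='wrist':
        rho=np.linalg.norm(c[:,:2],axis=1);th=np.arctan2(rho,c[:,2]);return c[:,:2]/rho[:,None]*th[:,None]*f+[p['cx'],p['cy']]
    return c[:,:2]/c[:,2:]*f+[p['cx'],p['cy']]
def mask(n,name,minscore=0.3):
    r=spotter.cut_out(name,n)
    return r
def rect(n,name,z):
    r=spotter.cut_out(name,n)
    if not r: print(name,'none');return
    for q in r[:2]:
        m=q['mask'];v,u=np.nonzero(m)
        if len(u)<5: continue
        P=at(n,np.c_[u,v],z)[:,:2]
        c,wh,a=cv2.minAreaRect((P*1000).astype(np.float32))
        (w,h)=wh
        if w>h: ang=a
        else: ang=a+90
        print(name,round(q['score'],2),q['rect'],'c',np.round(c,1),'LW',np.round(sorted(wh)[::-1],1),'ang(long axis)',round((ang+90)%180-90,1),'mean',np.round(P.mean(0)*1000,1))
E
python3 - <<'E'
from h import *
imaging.capture('top')
for n,z in [('tool_tray',.05),('tweezers',.05),('flux_brush',.05),('sanding_stick',.056),('ring_clamp',.028),('leather_pad',.004),('clamp_rest',.02),('scribe',.005),('flux_cup',.012)]: rect('top',n,z)
print(ray('top',[0,0])[0])
print(proj('top',[[.5,0,0],[.5,0,.17]]))
E
```

```text
tool_tray 0.56 [302.7, 144.1, 110.8, 85.0] c [ 494.5 -365.2] LW [180.2 117.7] ang(long axis) 72.4 mean [ 492.2 -369. ]
tweezers 0.63 [348.9, 174.2, 15.4, 22.9] c [ 494.6 -366.5] LW [46.9 17.1] ang(long axis) -13.0 mean [ 509.4 -365.5]
tweezers 0.42 [376.5, 152.9, 17.7, 79.3] c [ 484.2 -419.4] LW [148.   11.6] ang(long axis) -15.5 mean [ 487.3 -420.9]
flux_brush 0.64 [379.0, 154.8, 17.1, 76.2] c [ 485.7 -420.6] LW [140.1   7.1] ang(long axis) -14.6 mean [ 491.3 -422.1]
sanding_stick 0.97 [307.9, 123.3, 42.1, 111.4] c [ 514.3 -316. ] LW [201.4  26.1] ang(long axis) -17.7 mean [ 513.2 -316.2]
ring_clamp 0.92 [337.0, 183.5, 43.4, 22.6] c [ 486.5 -372. ] LW [91.8 20.6] ang(long axis) 70.8 mean [ 486.4 -372.8]
leather_pad 0.92 [156.7, 142.4, 88.1, 96.6] c [503.5 -75.4] LW [179.6 159.9] ang(long axis) 1.0 mean [502.9 -75.1]
clamp_rest 0.62 [154.3, 77.4, 71.0, 51.8] c [665.8 -59. ] LW [121.7  71.9] ang(long axis) -76.7 mean [664.2 -59.4]
scribe 0.82 [264.7, 256.6, 12.7, 11.4] c [ 365.  -206.3] LW [30.5  6.6] ang(long axis) 43.5 mean [ 365.9 -206. ]
scribe 0.73 [156.5, 141.7, 85.1, 96.5] c [503.5 -75.5] LW [179.6 159.5] ang(long axis) 1.0 mean [502.8 -75.5]
flux_cup 0.75 [325.3, 280.3, 17.0, 13.0] c [ 314.8 -316.8] LW [26.2 25.8] ang(long axis) 88.3 mean [ 314.6 -316.8]
[ 0.41048278 -0.21255884  0.97728324]
[[160.9510165  192.47373097]
 [137.37532322 183.32540122]]
```

```bash
python3 - <<'E'
from h import *
im=cv2.imread('pics/a_top.png')
c=cv2.resize(im[120:250,285:435],None,fx=5,fy=5,interpolation=cv2.INTER_CUBIC)[:, :]
cv2.imwrite('pics/b.png',cv2.resize(c,(690,598)))
c=im[70:250,140:300]; cv2.imwrite('pics/b2.png',cv2.resize(c,None,fx=3.3,fy=3.3,interpolation=cv2.INTER_CUBIC))
E
```

```text
(no output)
```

View pics/b.png

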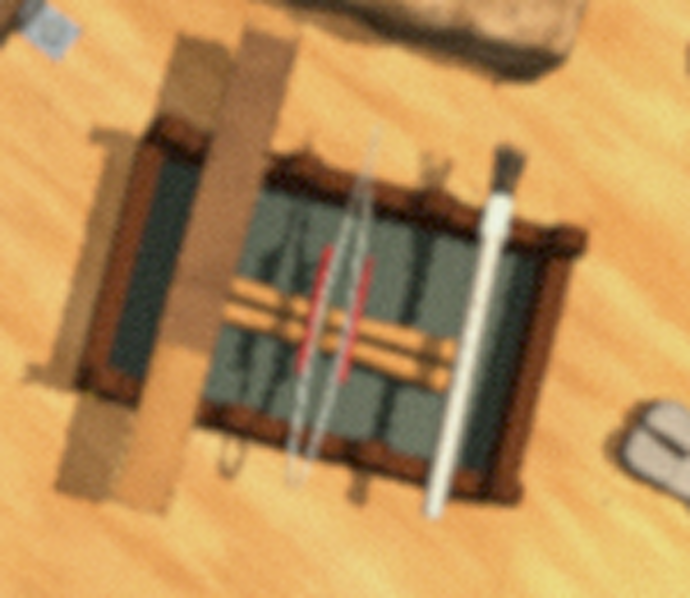

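View pics/b2.png

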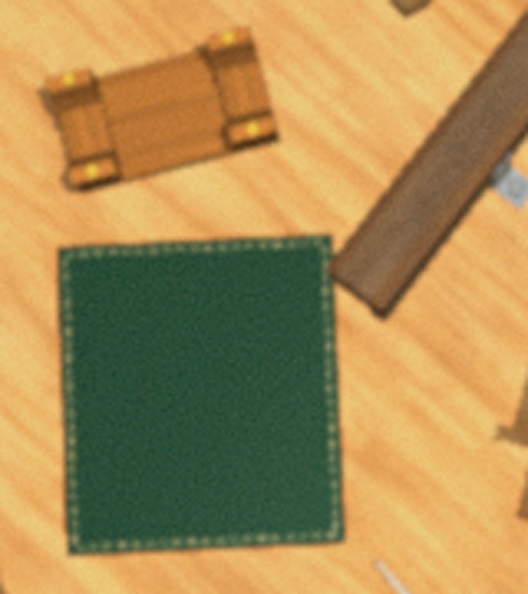

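```bash
python3 - <<'E'
from h import *
def b2(p): return np.array(p,float)/3.3+[140,70]
def b(p): return np.array(p,float)/4.6+[285,120]
pg=at('top',b2([[68,78],[228,38],[250,128],[92,172]]),.028)*1000
print('pegs',np.round(pg[:,:2],1),pg.mean(0)[:2],[np.linalg.norm(pg[1]-pg[0]),np.linalg.norm(pg[2]-pg[1])], [np.degrees(np.arctan2(*(q[:2][::-1]))) for q in (pg[1]-pg[0],pg[2]-pg[3])])
print('div',np.round(at('top',b2([[330,278],[383,316]]),.17)*1000,0), np.round(at('top',[[375,0],[350,0]],.17)*1000))
tw=at('top',b([[376,130],[297,485],[336,316]]),.047)*1000
d=tw[0]-tw[1];print('tw',tw[:,:2].round(1),np.linalg.norm(d),np.degrees(np.arctan2(d[1],d[0])))
br=at('top',b([[510,150],[434,515],[497,195]]),.05)*1000
d=br[0]-br[1];print('br',br[:,:2].round(1),(br[0]+br[1])/2,np.linalg.norm(d),np.degrees(np.arctan2(d[1],d[0])))
cl=at('top',b([[228,297],[456,360]]),.025)*1000;print(cl)
# tray corner posts (teeth at y=+-81, z=.06)
tr=at('top',b([[165,130],[572,240],[502,490],[92,380]]),.058)*1000
print('tray',tr.round(1),tr.mean(0));
for i,j in((0,1),(3,2),(3,0),(2,1)):
    d=tr[j]-tr[i];print(np.linalg.norm(d[:2]),np.degrees(np.arctan2(d[1],d[0])))
# side-camera
imaging.capture('side')
E
```

```text
pegs [[ 684.    -7.9]
 [ 704.6  -99.5]
 [ 652.1 -110.9]
 [ 629.3  -20.8]] [667.50129276 -59.77842563] [np.float64(93.85453765130389), np.float64(53.76908102854243)] [np.float64(-77.2767960451047), np.float64(-75.79418087271331)]
div [[ 542. -163.  170.]
 [ 523. -188.  170.]] [[ 788. -388.  170.]
 [ 789. -348.  170.]]
tw [[ 566.  -387.7]
 [ 425.9 -350.6]
 [ 492.2 -368.7]] 144.98157035855007 -14.812688123277704
br [[ 556.  -440. ]
 [ 412.5 -403.5]
 [ 538.2 -434. ]] [ 484.25542409 -421.72211751   50.        ] 148.0714504697425 -14.27282888855383
[[ 503.12825328 -328.94803585   25.        ]
 [ 474.85511345 -420.27285024   25.        ]]
tray [[ 566.6 -302.6   58. ]
 [ 518.5 -460.7   58. ]
 [ 421.4 -428.7   58. ]
 [ 468.9 -270.6   58. ]] [ 493.84601251 -365.66410096   58.        ]
165.24306948710887 -106.93023281253156
165.0972368499111 -106.7288340869961
102.75295164452082 -18.14652187540869
102.17599622247513 -18.235759409204277
```

Call:
apply_moves([
  {"x":28,"y":28,"z":0,"spin":-0.147},
  {"x":28,"y":28,"z":0,"spin":-0.147},
  {"x":28,"y":28,"z":0,"spin":-0.147},
  {"x":28,"y":28,"z":0,"spin":-0.147},
  {"x":28,"y":28,"z":0,"spin":-0.147},
  {"x":28,"y":28,"z":0,"spin":0},
  {"x":28,"y":28,"z":0,"spin":0},
  {"x":28,"y":28,"z":0,"spin":0},
  {"x":28,"y":28,"z":0,"spin":0},
  {"x":0,"y":0,"z":0,"spin":0},
], grip=38)

```text
time_s: 1.7
position: [0.5179, -0.3096, 0.2318]
tcp_rot: [[-0.319, 0.001, 0.948], [-0.948, -0.005, -0.319], [0.004, -1.0, 0.002]]
force: [-0.1, 0.5, 0.4]
opening: 0.44
```

```bash
cat >> h.py <<'E'
def st():
    s=read_state();R=np.array(s['tcp_rot']);print('t',round(s['time_s'],2),'pos',np.round(np.array(s['position'])*1000,1),'jaw',round(np.degrees(np.arctan2(R[1,0],R[0,0])),2),'down',np.round(R[:,1],3),'F',np.round(s['force'],1),'op',round(s['opening']*87,1),'q',np.round(s['joint_positions'],0));return s
def shot(n,name):
    im=imaging.capture(n);cv2.imwrite(f'pics/{name}.png',im[:,:,::-1]);return im
E
python3 - <<'E'
from h import *
st();shot('wrist','c')
rect('wrist','sanding_stick',.056);rect('wrist','flux_brush',.052);rect('wrist','tweezers',.05);rect('wrist','ring_clamp',.026)
E
```

```text
t 1.7 pos [ 517.9 -309.6  231.8] jaw -108.63 down [ 0.001 -0.005 -1.   ] F [-0.1  0.5  0.4] op 38.2 q [-41.  28.  85.  -0.  66.  67.]
sanding_stick 0.86 [274.3, 92.0, 24.1, 179.1] c [ 512.7 -319.6] LW [198.8  23.9] ang(long axis) -17.8 mean [ 519.7 -321.3]
flux_brush 0.78 [375.3, 108.9, 13.2, 133.8] c [ 482.6 -423.5] LW [151.8  13.3] ang(long axis) -14.1 mean [ 490.1 -424.4]
tweezers 0.69 [325.6, 118.6, 19.6, 125.4] c [ 496.  -370.7] LW [140.   19.7] ang(long axis) -16.0 mean [ 499.3 -372.1]
ring_clamp 0.65 [297.8, 172.1, 82.3, 24.4] c [ 486.6 -377.7] LW [96.  22.7] ang(long axis) 70.2 mean [ 486.3 -377.8]
```

View pics/c.png

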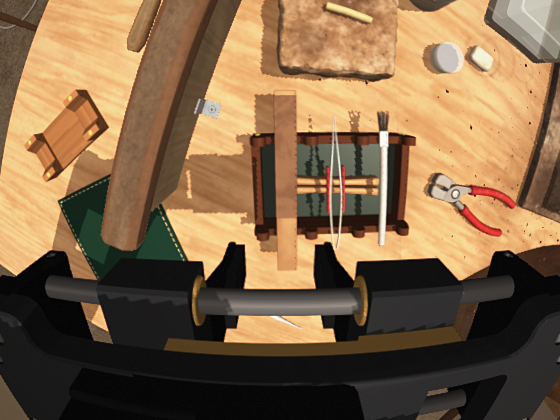

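The wrist picture shows the stick in front of the jaws at columns 274–298, and it agrees with the top camera to about 4 mm.

Call:
apply_moves([
  {"x":-6,"y":-8,"z":-20,"spin":0.015},
  {"x":0,"y":0,"z":-30,"spin":0},
  {"x":0,"y":0,"z":-30,"spin":0},
  {"x":0,"y":0,"z":-30,"spin":0},
  {"x":0,"y":0,"z":-25,"spin":0},
  {"x":0,"y":0,"z":-10,"spin":0},
  {"x":0,"y":0,"z":0,"spin":0},
], grip=40)

```text
time_s: 2.65
position: [0.5021, -0.3343, 0.0847]
tcp_rot: [[-0.327, 0.004, 0.945], [-0.945, -0.013, -0.327], [0.011, -1.0, 0.007]]
force: [0.2, -0.2, 0.2]
opening: 0.46
```

```bash
python3 - <<'E'
from h import *
st();shot('wrist','d')
rect('wrist','sanding_stick',.056)
E
```

```text
t 2.65 pos [ 502.1 -334.3   84.7] jaw -109.1 down [ 0.004 -0.013 -1.   ] F [ 0.2 -0.2  0.2] op 40.0 q [-44.  39.  92.  -1.  48.  65.]
sanding_stick 0.78 [216.2, 67.2, 53.5, 275.3] c [ 522.9 -318.4] LW [187.4  23.9] ang(long axis) -17.8 mean [ 544.9 -325.9]
```

View pics/d.png

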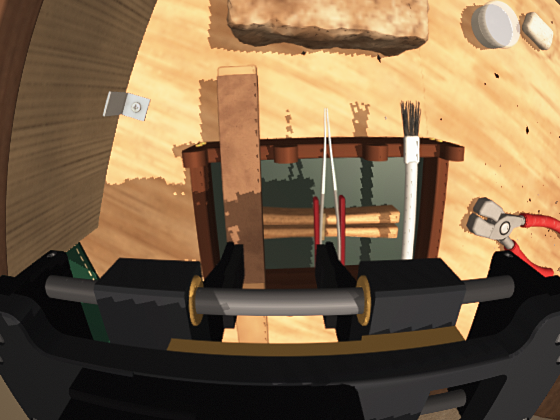

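Call:
apply_moves([
  {"x":5,"y":8,"z":0,"spin":0.02},
  {"x":5,"y":8,"z":0,"spin":0},
  {"x":0,"y":0,"z":0,"spin":0},
])

```text
time_s: 3.05
position: [0.5159, -0.3194, 0.0903]
tcp_rot: [[-0.307, 0.012, 0.952], [-0.952, -0.019, -0.307], [0.015, -1.0, 0.017]]
force: [-0.8, 0.3, -0.3]
opening: 0.458
```

```bash
python3 - <<'E'
from h import *
st();shot('wrist','d2')
rect('wrist','sanding_stick',.056)
E
```

```text
t 3.05 pos [ 515.9 -319.4   90.3] jaw -107.88 down [ 0.012 -0.019 -1.   ] F [-0.8  0.3 -0.3] op 39.8 q [-42.  39.  92.  -0.  48.  66.]
sanding_stick 0.61 [251.8, 81.6, 42.2, 260.4] c [ 524.1 -319.3] LW [181.7  23.8] ang(long axis) -17.5 mean [ 542.5 -325. ]
```

Call:
apply_moves([
  {"x":-1,"y":2,"z":-16,"spin":0},
  {"x":0,"y":0,"z":-16,"spin":0},
  {"x":0,"y":0,"z":-12,"spin":0},
  {"x":0,"y":0,"z":0,"spin":0},
])

```text
time_s: 3.55
position: [0.5162, -0.3187, 0.047]
tcp_rot: [[-0.306, 0.016, 0.952], [-0.952, -0.024, -0.305], [0.018, -1.0, 0.022]]
force: [-0.3, 1.2, 0.1]
opening: 0.462
```

```bash
python3 - <<'E'
from h import *
st();
E
```

```text
t 3.55 pos [ 516.2 -318.7   47. ] jaw -107.79 down [ 0.016 -0.024 -1.   ] F [-0.3  1.2  0.1] op 40.2 q [-42.  43.  93.  -1.  42.  66.]
```

Call:
apply_moves([
  {"x":0,"y":0,"z":-5,"spin":0},
  {"x":0,"y":0,"z":0,"spin":0},
])

```text
time_s: 3.75
position: [0.5165, -0.319, 0.0421]
tcp_rot: [[-0.305, 0.016, 0.952], [-0.952, -0.024, -0.305], [0.018, -1.0, 0.023]]
force: [-0.4, 0.3, 0.1]
opening: 0.46
```

Call:
apply_moves([
  {"x":0,"y":0,"z":0,"spin":0},
  {"x":0,"y":0,"z":0,"spin":0},
  {"x":0,"y":0,"z":0,"spin":0},
  {"x":0,"y":0,"z":0,"spin":0},
], grip=18)

```text
time_s: 4.15
position: [0.5172, -0.3198, 0.0435]
tcp_rot: [[-0.306, 0.018, 0.952], [-0.952, -0.026, -0.305], [0.019, -0.999, 0.025]]
force: [-0.4, 0.2, 0.0]
opening: 0.249
```

```bash
python3 - <<'E'
from h import *
st();st()
E
```

```text
t 4.15 pos [ 517.2 -319.8   43.5] jaw -107.8 down [ 0.018 -0.026 -0.999] F [-0.4  0.2  0. ] op 21.7 q [-42.  43.  93.  -1.  42.  66.]
t 4.15 pos [ 517.2 -319.8   43.5] jaw -107.8 down [ 0.018 -0.026 -0.999] F [-0.4  0.2  0. ] op 21.7 q [-42.  43.  93.  -1.  42.  66.]
```

Call:
apply_moves([
  {"x":0,"y":0,"z":15,"spin":0},
  {"x":0,"y":0,"z":40,"spin":0},
  {"x":0,"y":0,"z":40,"spin":0},
  {"x":0,"y":0,"z":40,"spin":0},
  {"x":0,"y":0,"z":40,"spin":0},
  {"x":-6,"y":30,"z":30,"spin":0.11},
  {"x":-6,"y":40,"z":10,"spin":0.11},
  {"x":-6,"y":40,"z":0,"spin":0.11},
  {"x":-6,"y":40,"z":0,"spin":0},
  {"x":-6,"y":40,"z":0,"spin":0},
], grip=0)

```text
time_s: 5.15
position: [0.4863, -0.1292, 0.2788]
tcp_rot: [[0.024, 0.04, 0.999], [-0.999, -0.03, 0.025], [0.031, -0.999, 0.039]]
force: [0.5, 0.7, -0.6]
opening: 0.247
```

```bash
python3 - <<'E'
from h import *
st();shot('wrist','e');shot('top','e2')
E
```

```text
t 5.15 pos [ 486.3 -129.2  278.8] jaw -88.62 down [ 0.04  -0.03  -0.999] F [ 0.5  0.7 -0.6] op 21.5 q [-27.  16.  98.  -1.  63.  61.]
```

View pics/e.png

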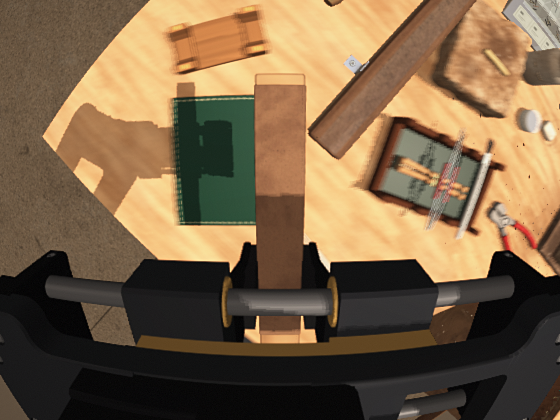

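View pics/e2.png

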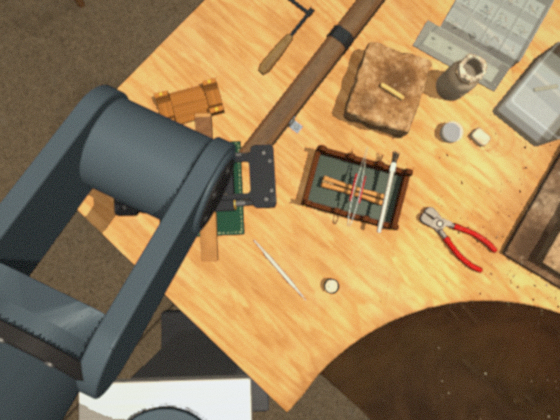

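Call:
apply_moves([
  {"x":-1,"y":20,"z":-10,"spin":0},
  {"x":-1,"y":20,"z":-10,"spin":0},
  {"x":-1,"y":20,"z":-10,"spin":0},
  {"x":-1,"y":20,"z":-10,"spin":0},
  {"x":0,"y":0,"z":-20,"spin":0},
  {"x":0,"y":0,"z":-20,"spin":0},
  {"x":0,"y":0,"z":-20,"spin":0},
  {"x":0,"y":0,"z":-20,"spin":0},
  {"x":0,"y":0,"z":0,"spin":0},
])

```text
time_s: 6.15
position: [0.4841, -0.046, 0.1649]
tcp_rot: [[0.031, 0.055, 0.998], [-0.999, -0.036, 0.033], [0.038, -0.998, 0.054]]
force: [-0.3, -0.7, -1.1]
opening: 0.251
```

```bash
python3 - <<'E'
from h import *
st();shot('wrist','f')
E
```

```text
t 6.15 pos [484.1 -46.  164.9] jaw -88.22 down [ 0.055 -0.036 -0.998] F [-0.3 -0.7 -1.1] op 21.8 q [-18.  24. 108.  -1.  44.  71.]
```

View pics/f.png

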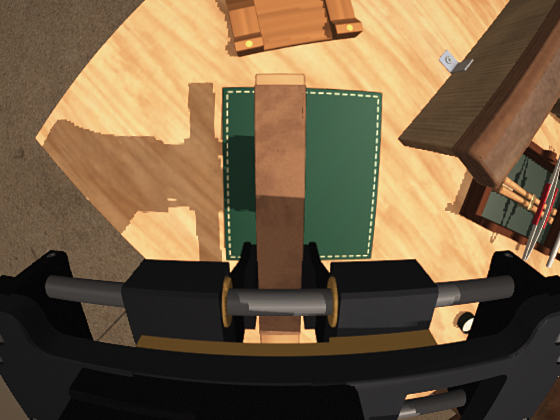

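Call:
apply_moves([
  {"x":-1,"y":6,"z":-20,"spin":0},
  {"x":-1,"y":6,"z":-20,"spin":0},
  {"x":-1,"y":6,"z":-20,"spin":0},
  {"x":-1,"y":6,"z":-20,"spin":0},
  {"x":0,"y":0,"z":-20,"spin":0},
  {"x":0,"y":0,"z":-20,"spin":0},
  {"x":0,"y":0,"z":-10,"spin":0},
  {"x":0,"y":0,"z":0,"spin":0},
])

```text
time_s: 7.0
position: [0.4948, -0.0276, 0.0445]
tcp_rot: [[0.028, 0.088, 0.996], [-0.998, -0.047, 0.032], [0.049, -0.995, 0.086]]
force: [-0.9, 0.1, -0.2]
opening: 0.252
```

```bash
python3 - <<'E'
from h import *
st()
E
```

```text
t 7.0 pos [494.8 -27.6  44.5] jaw -88.4 down [ 0.088 -0.047 -0.995] F [-0.9  0.1 -0.2] op 21.9 q [-15.  38. 113.  -3.  24.  76.]
```

Call:
apply_moves([
  {"x":-6,"y":0,"z":40,"spin":0},
  {"x":-6,"y":0,"z":40,"spin":0},
  {"x":0,"y":0,"z":0,"spin":0},
])

```text
time_s: 7.3
position: [0.4837, -0.0285, 0.1266]
tcp_rot: [[0.027, 0.086, 0.996], [-0.998, -0.046, 0.031], [0.049, -0.995, 0.084]]
force: [-0.5, -0.1, -0.2]
opening: 0.248
```

```bash
python3 - <<'E'
from h import *
st()
E
```

```text
t 7.3 pos [483.7 -28.5 126.6] jaw -88.43 down [ 0.086 -0.046 -0.995] F [-0.5 -0.1 -0.2] op 21.6 q [-16.  28. 111.  -2.  35.  74.]
```

Call:
apply_moves([
  {"x":0,"y":0,"z":-40,"spin":0},
  {"x":0,"y":0,"z":0,"spin":0},
])

```text
time_s: 7.5
position: [0.4868, -0.0296, 0.0892]
tcp_rot: [[0.027, 0.094, 0.995], [-0.998, -0.049, 0.031], [0.052, -0.994, 0.093]]
force: [-1.8, -0.7, 0.3]
opening: 0.251
```

```bash
python3 - <<'E'
from h import *
st()
E
```

```text
t 7.5 pos [486.8 -29.6  89.2] jaw -88.47 down [ 0.094 -0.049 -0.994] F [-1.8 -0.7  0.3] op 21.8 q [-16.  32. 113.  -3.  29.  75.]
```

Call:
apply_moves([
  {"x":0,"y":0,"z":40,"spin":0},
  {"x":0,"y":0,"z":0,"spin":0},
  {"x":0,"y":0,"z":0,"spin":0},
])

```text
time_s: 7.8
position: [0.4873, -0.03, 0.1318]
tcp_rot: [[0.026, 0.094, 0.995], [-0.998, -0.049, 0.031], [0.052, -0.994, 0.093]]
force: [0.6, -0.3, -0.3]
opening: 0.243
```

```bash
python3 - <<'E'
from h import *
st()
E
```

```text
t 7.8 pos [487.3 -30.  131.8] jaw -88.49 down [ 0.094 -0.049 -0.994] F [ 0.6 -0.3 -0.3] op 21.2 q [-16.  27. 111.  -2.  36.  74.]
```

Call:
apply_moves([
  {"x":0,"y":0,"z":-10,"spin":0},
  {"x":0,"y":0,"z":-10,"spin":0},
  {"x":0,"y":0,"z":-10,"spin":0},
  {"x":0,"y":0,"z":-10,"spin":0},
  {"x":0,"y":0,"z":0,"spin":0},
])

```text
time_s: 8.3
position: [0.4862, -0.0297, 0.0881]
tcp_rot: [[0.026, 0.093, 0.995], [-0.998, -0.048, 0.031], [0.051, -0.995, 0.091]]
force: [0.1, 0.6, -1.1]
opening: 0.247
```

```bash
python3 - <<'E'
from h import *
st()
E
```

```text
t 8.3 pos [486.2 -29.7  88.1] jaw -88.48 down [ 0.093 -0.048 -0.995] F [ 0.1  0.6 -1.1] op 21.5 q [-16.  32. 113.  -3.  29.  75.]
```

Call:
apply_moves([
  {"x":-1,"y":2,"z":-10,"spin":0},
  {"x":-1,"y":2,"z":-10,"spin":0},
  {"x":-1,"y":2,"z":-10,"spin":0},
  {"x":-1,"y":2,"z":-10,"spin":0},
  {"x":0,"y":0,"z":-10,"spin":0},
  {"x":0,"y":0,"z":-10,"spin":0},
  {"x":0,"y":0,"z":-4,"spin":0},
  {"x":0,"y":0,"z":0,"spin":0},
])

```text
time_s: 9.1
position: [0.4812, -0.0208, 0.0169]
tcp_rot: [[0.026, 0.089, 0.996], [-0.998, -0.047, 0.031], [0.05, -0.995, 0.088]]
force: [-1.1, -0.4, -0.1]
opening: 0.248
```

```bash
python3 - <<'E'
from h import *
st();shot('side','g')
E
```

```text
t 9.1 pos [481.2 -20.8  16.9] jaw -88.48 down [ 0.089 -0.047 -0.995] F [-1.1 -0.4 -0.1] op 21.6 q [-15.  41. 115.  -4.  18.  77.]
```

View pics/g.png

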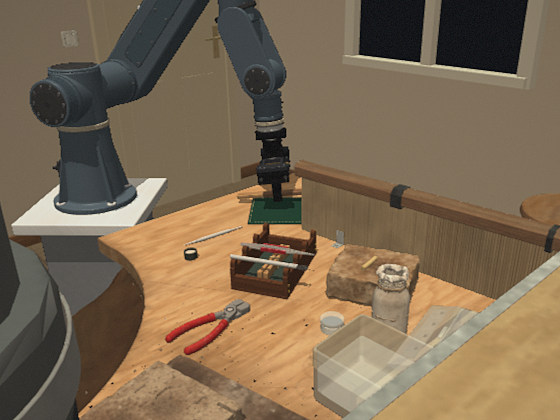

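The side picture shows the stick held level just above the pad at about (270,190).

Call:
apply_moves([
  {"x":0,"y":0,"z":-3,"spin":0},
  {"x":0,"y":0,"z":0,"spin":0},
])

```text
time_s: 9.35
position: [0.4819, -0.0211, 0.0145]
tcp_rot: [[0.026, 0.091, 0.995], [-0.998, -0.048, 0.031], [0.051, -0.995, 0.09]]
force: [0.4, -0.0, 0.4]
opening: 0.248
```

Call:
apply_moves([
  {"x":0,"y":0,"z":0,"spin":0},
  {"x":0,"y":0,"z":0,"spin":0},
  {"x":0,"y":0,"z":0,"spin":0},
  {"x":0,"y":0,"z":20,"spin":0},
  {"x":0,"y":0,"z":40,"spin":0},
  {"x":0,"y":0,"z":40,"spin":0},
  {"x":0,"y":0,"z":40,"spin":0},
  {"x":0,"y":0,"z":40,"spin":0},
  {"x":0,"y":0,"z":0,"spin":0},
], grip=32)

```text
time_s: 10.25
position: [0.481, -0.021, 0.2018]
tcp_rot: [[0.026, 0.092, 0.995], [-0.998, -0.048, 0.03], [0.05, -0.995, 0.091]]
force: [1.1, -0.4, 0.3]
opening: 0.367
```

```bash
python3 - <<'E'
from h import *
st();shot('wrist','i')
rect('wrist','sanding_stick',.014);rect('wrist','leather_pad',.004)
E
```

```text
t 10.25 pos [481.  -21.  201.8] jaw -88.51 down [ 0.092 -0.048 -0.995] F [ 1.1 -0.4  0.3] op 31.9 q [-15.  20. 108.  -2.  47.  75.]
sanding_stick 0.97 [258.0, 108.5, 25.3, 174.8] c [474.8 -19.2] LW [197.9  24.3] ang(long axis) 2.0 mean [481.7 -18.8]
sanding_stick 0.39 [485.6, 169.8, 59.0, 46.7] c [ 488.4 -360. ] LW [136.9  24.5] ang(long axis) 71.6 mean [ 492.4 -346.9]
leather_pad 0.8 [246.7, 93.8, 142.4, 161.2] c [499.8 -71.2] LW [178.5 159.2] ang(long axis) 0.9 mean [504.5 -76.5]
```

View pics/i.png

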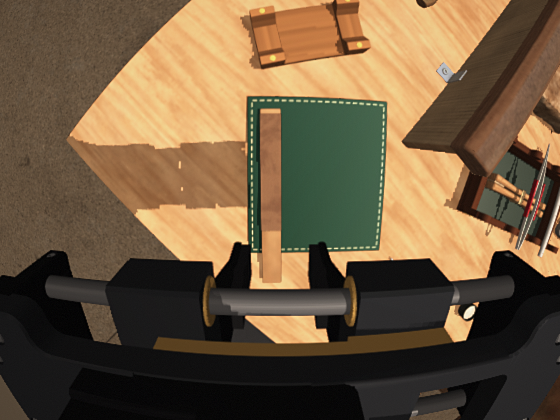

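The wrist picture shows the stick lying flat on the pad at columns 260–282, and my centre estimate is (475,-19).

The tool tilt has grown to 0.1 rad. I'll spin the wrist half a turn on the way back so the drift cancels.

Call:
apply_moves([
  {"x":0,"y":0,"z":20,"spin":0.149},
  {"x":0,"y":-10,"z":20,"spin":0.149},
  {"x":0,"y":-20,"z":0,"spin":0.149},
  {"x":0,"y":-20,"z":0,"spin":0.149},
  {"x":0,"y":-20,"z":0,"spin":0.149},
  {"x":0,"y":-20,"z":0,"spin":0.149},
  {"x":0,"y":-20,"z":0,"spin":0.149},
  {"x":0,"y":-20,"z":0,"spin":0.149},
  {"x":0,"y":-20,"z":0,"spin":0.149},
  {"x":0,"y":-20,"z":0,"spin":0.149},
  {"x":0,"y":-20,"z":0,"spin":0.149},
  {"x":0,"y":-20,"z":0,"spin":0.149},
])

```text
time_s: 11.6
position: [0.4596, -0.2279, 0.2098]
tcp_rot: [[0.966, -0.02, -0.256], [0.257, 0.074, 0.964], [-0.0, -0.997, 0.077]]
force: [0.4, 0.2, -0.1]
opening: 0.368
```

```bash
python3 - <<'E'
from h import *
st()
E
```

```text
t 11.6 pos [ 459.6 -227.9  209.8] jaw 14.88 down [-0.02   0.074 -0.997] F [ 0.4  0.2 -0.1] op 32.0 q [-40.  24.  97.   3.  62. -57.]
```

Call:
apply_moves([
  {"x":0,"y":-20,"z":0,"spin":0.149},
  {"x":0,"y":-20,"z":0,"spin":0.149},
  {"x":0,"y":-20,"z":0,"spin":0.149},
  {"x":0,"y":-20,"z":0,"spin":0.149},
  {"x":0,"y":-20,"z":0,"spin":0.149},
  {"x":0,"y":-20,"z":0,"spin":0.149},
  {"x":0,"y":-20,"z":0,"spin":0.1},
  {"x":0,"y":0,"z":0,"spin":0},
], grip=36)

```text
time_s: 12.4
position: [0.4503, -0.3685, 0.1865]
tcp_rot: [[0.303, -0.11, -0.946], [0.953, 0.039, 0.301], [0.004, -0.993, 0.117]]
force: [0.9, 0.1, 0.8]
opening: 0.415
```

```bash
python3 - <<'E'
from h import *
st()
E
```

```text
t 12.4 pos [ 450.3 -368.5  186.5] jaw 72.35 down [-0.11   0.039 -0.993] F [0.9 0.1 0.8] op 36.1 q [ -49.   32.   86.   -4.   67. -119.]
```

Call:
apply_moves([
  {"x":15,"y":0,"z":35,"spin":0},
  {"x":15,"y":0,"z":35,"spin":0},
  {"x":15,"y":0,"z":35,"spin":0},
  {"x":0,"y":0,"z":0,"spin":0},
  {"x":0,"y":0,"z":-30,"spin":0},
  {"x":0,"y":0,"z":-30,"spin":0},
  {"x":0,"y":0,"z":-30,"spin":0},
  {"x":0,"y":0,"z":-30,"spin":0},
  {"x":0,"y":0,"z":0,"spin":0},
])

```text
time_s: 13.3
position: [0.488, -0.3523, 0.1532]
tcp_rot: [[0.323, -0.135, -0.937], [0.946, 0.073, 0.316], [0.026, -0.988, 0.152]]
force: [-0.8, -0.3, -0.9]
opening: 0.41
```

```bash
python3 - <<'E'
from h import *
st()
E
```

```text
t 13.3 pos [ 488.  -352.3  153.2] jaw 71.14 down [-0.135  0.073 -0.988] F [-0.8 -0.3 -0.9] op 35.7 q [ -45.   37.   83.   -3.   68. -115.]
```

Call:
apply_moves([
  {"x":0,"y":0,"z":40,"spin":0},
  {"x":0,"y":0,"z":40,"spin":0},
  {"x":0,"y":0,"z":40,"spin":0},
  {"x":0,"y":0,"z":0,"spin":0},
  {"x":0,"y":0,"z":0,"spin":0},
])

```text
time_s: 13.8
position: [0.4838, -0.3457, 0.2731]
tcp_rot: [[0.329, -0.147, -0.933], [0.944, 0.087, 0.319], [0.034, -0.985, 0.167]]
force: [-0.1, 0.5, -1.0]
opening: 0.415
```

```bash
python3 - <<'E'
from h import *
st()
E
```

```text
t 13.8 pos [ 483.8 -345.7  273.1] jaw 70.79 down [-0.147  0.087 -0.985] F [-0.1  0.5 -1. ] op 36.1 q [ -45.   30.   76.   -2.   83. -116.]
```

Call:
apply_moves([
  {"x":20,"y":-15,"z":0,"spin":0},
  {"x":20,"y":-15,"z":0,"spin":0},
  {"x":20,"y":-15,"z":0,"spin":0},
  {"x":0,"y":0,"z":0,"spin":0},
  {"x":0,"y":0,"z":0,"spin":0},
])

```text
time_s: 14.3
position: [0.5421, -0.3873, 0.2687]
tcp_rot: [[0.332, -0.156, -0.93], [0.942, 0.096, 0.32], [0.04, -0.983, 0.179]]
force: [-0.8, -1.0, -0.8]
opening: 0.414
```

```bash
python3 - <<'E'
from h import *
st()
E
```

```text
t 14.3 pos [ 542.1 -387.3  268.7] jaw 70.6 down [-0.156  0.096 -0.983] F [-0.8 -1.  -0.8] op 36.1 q [ -44.   36.   65.   -2.   89. -115.]
```

Call:
apply_moves([
  {"x":-20,"y":15,"z":0,"spin":0},
  {"x":-20,"y":15,"z":0,"spin":0},
  {"x":-20,"y":15,"z":0,"spin":0},
  {"x":0,"y":0,"z":0,"spin":0},
  {"x":0,"y":0,"z":0,"spin":0},
])

```text
time_s: 14.8
position: [0.4744, -0.3352, 0.2647]
tcp_rot: [[0.334, -0.165, -0.928], [0.942, 0.106, 0.32], [0.045, -0.981, 0.191]]
force: [0.1, -0.4, 0.3]
opening: 0.416
```

```bash
python3 - <<'E'
from h import *
st()
E
```

```text
t 14.8 pos [ 474.4 -335.2  264.7] jaw 70.49 down [-0.165  0.106 -0.981] F [ 0.1 -0.4  0.3] op 36.2 q [ -45.   30.   78.   -2.   83. -115.]
```

Call:
apply_moves([
  {"x":0,"y":0,"z":0,"spin":0},
  {"x":0,"y":0,"z":0,"spin":0},
  {"x":0,"y":0,"z":0,"spin":0},
  {"x":0,"y":0,"z":0,"spin":0},
  {"x":0,"y":0,"z":0,"spin":0},
  {"x":0,"y":0,"z":0,"spin":0},
])

```text
time_s: 15.4
position: [0.4763, -0.3369, 0.2642]
tcp_rot: [[0.334, -0.163, -0.928], [0.942, 0.104, 0.32], [0.044, -0.981, 0.189]]
force: [0.8, -0.8, -0.5]
opening: 0.411
```

```bash
python3 - <<'E'
from h import *
s=st();print(s['tau'],s['qvel'])
E
```

```text
t 15.4 pos [ 476.3 -336.9  264.2] jaw 70.48 down [-0.163  0.104 -0.981] F [ 0.8 -0.8 -0.5] op 35.8 q [ -45.   30.   78.   -2.   83. -115.]
[-2.22269431e-03 -4.41442037e+01 -1.81030977e+01 -2.05932101e-01
  7.30930399e-01  1.02735730e-02] [-0.03051845  0.25607376 -0.213551    0.01044795 -0.05104265 -0.04232879]
```

Call:
apply_moves([
  {"x":0,"y":0,"z":0,"spin":-0.14},
  {"x":0,"y":0,"z":0,"spin":-0.14},
  {"x":0,"y":0,"z":0,"spin":-0.14},
  {"x":0,"y":0,"z":0,"spin":-0.14},
  {"x":0,"y":0,"z":0,"spin":0},
])

```text
time_s: 15.9
position: [0.4771, -0.337, 0.2638]
tcp_rot: [[0.795, -0.08, -0.601], [0.604, 0.177, 0.777], [0.044, -0.981, 0.189]]
force: [-0.0, -0.4, -0.1]
opening: 0.414
```

Call:
apply_moves([
  {"x":0,"y":0,"z":0,"spin":-0.14},
  {"x":0,"y":0,"z":0,"spin":-0.14},
  {"x":0,"y":0,"z":0,"spin":-0.14},
  {"x":0,"y":0,"z":0,"spin":-0.14},
  {"x":0,"y":0,"z":0,"spin":0},
])

```text
time_s: 16.4
position: [0.4777, -0.3371, 0.2636]
tcp_rot: [[0.995, 0.028, -0.093], [0.086, 0.191, 0.978], [0.045, -0.981, 0.188]]
force: [-1.6, -0.1, -0.2]
opening: 0.416
```

Call:
apply_moves([
  {"x":0,"y":0,"z":-10,"spin":0},
  {"x":0,"y":0,"z":-10,"spin":0},
  {"x":0,"y":0,"z":-10,"spin":0},
  {"x":0,"y":0,"z":-10,"spin":0},
  {"x":0,"y":0,"z":0,"spin":0},
])

```text
time_s: 16.9
position: [0.478, -0.3364, 0.2191]
tcp_rot: [[0.994, 0.024, -0.106], [0.099, 0.192, 0.976], [0.044, -0.981, 0.188]]
force: [-0.1, 0.5, -0.6]
opening: 0.415
```

Call:
apply_moves([
  {"x":0,"y":0,"z":40,"spin":0},
  {"x":0,"y":0,"z":0,"spin":0},
])

```text
time_s: 17.1
position: [0.4779, -0.336, 0.2581]
tcp_rot: [[0.994, 0.022, -0.106], [0.1, 0.195, 0.976], [0.042, -0.981, 0.192]]
force: [-0.3, -1.4, 0.5]
opening: 0.416
```

```bash
python3 - <<'E'
from h import *
s=st();print(s['tau'],s['qvel'])
E
```

```text
t 17.1 pos [ 477.9 -336.   258.1] jaw 5.74 down [ 0.022  0.195 -0.981] F [-0.3 -1.4  0.5] op 36.2 q [-50.  28.  82.   8.  78. -59.]
[  0.13613414 -40.98852754 -16.13443136   0.44402403   1.05228055
   0.04808116] [-0.21082667  5.62429179  6.58825352 -0.8611577  -2.34509626 -0.42480715]
```

Call:
apply_moves([
  {"x":0,"y":0,"z":-30,"spin":0},
  {"x":0,"y":0,"z":-30,"spin":0},
  {"x":0,"y":0,"z":-30,"spin":0},
  {"x":0,"y":0,"z":0,"spin":0},
  {"x":0,"y":0,"z":0,"spin":0},
])

```text
time_s: 17.6
position: [0.4797, -0.3377, 0.168]
tcp_rot: [[0.994, 0.027, -0.11], [0.103, 0.189, 0.977], [0.047, -0.982, 0.185]]
force: [0.3, -0.2, 0.5]
opening: 0.418
```

Call:
apply_moves([
  {"x":0,"y":0,"z":30,"spin":0},
  {"x":0,"y":0,"z":30,"spin":0},
  {"x":0,"y":0,"z":30,"spin":0},
  {"x":0,"y":0,"z":0,"spin":0},
  {"x":0,"y":0,"z":0,"spin":0},
])

```text
time_s: 18.1
position: [0.481, -0.3389, 0.2673]
tcp_rot: [[0.993, 0.032, -0.112], [0.104, 0.183, 0.978], [0.051, -0.983, 0.178]]
force: [-0.0, 0.9, -1.0]
opening: 0.414
```

Call:
apply_moves([
  {"x":0,"y":0,"z":0,"spin":-0.14},
  {"x":0,"y":0,"z":0,"spin":-0.14},
  {"x":0,"y":0,"z":0,"spin":-0.14},
  {"x":0,"y":0,"z":0,"spin":-0.14},
  {"x":0,"y":0,"z":0,"spin":0},
])

```text
time_s: 18.6
position: [0.4804, -0.3381, 0.2669]
tcp_rot: [[0.888, 0.125, 0.443], [-0.458, 0.136, 0.879], [0.05, -0.983, 0.178]]
force: [0.4, 0.2, -0.5]
opening: 0.409
```

Call:
apply_moves([
  {"x":0,"y":0,"z":-30,"spin":0},
  {"x":0,"y":0,"z":-30,"spin":0},
  {"x":0,"y":0,"z":-30,"spin":0},
  {"x":0,"y":0,"z":0,"spin":0},
  {"x":0,"y":0,"z":0,"spin":0},
])

```text
time_s: 19.1
position: [0.4811, -0.3388, 0.1753]
tcp_rot: [[0.894, 0.126, 0.429], [-0.444, 0.135, 0.886], [0.053, -0.983, 0.177]]
force: [-0.1, 1.2, -0.0]
opening: 0.416
```

Call:
apply_moves([
  {"x":0,"y":0,"z":30,"spin":0},
  {"x":0,"y":0,"z":30,"spin":0},
  {"x":0,"y":0,"z":30,"spin":0},
  {"x":0,"y":0,"z":0,"spin":0},
  {"x":0,"y":0,"z":0,"spin":0},
])

```text
time_s: 19.6
position: [0.4824, -0.3401, 0.2745]
tcp_rot: [[0.897, 0.13, 0.422], [-0.438, 0.13, 0.89], [0.06, -0.983, 0.174]]
force: [-0.2, 0.2, -0.6]
opening: 0.42
```

```bash
python3 - <<'E'
from h import *
s=st();print(s['tau'],s['qvel'])
E
```

```text
t 19.6 pos [ 482.4 -340.1  274.5] jaw -26.01 down [ 0.13   0.13  -0.983] F [-0.2  0.2 -0.6] op 36.6 q [-51.  25.  86.  11.  71. -29.]
[-1.79694523e-02 -4.08018529e+01 -1.88692188e+01  6.90064430e-01
  1.44096748e-01  1.83059281e-02] [ 0.16843112 -2.47654503 -2.88403256  0.27174032  0.77692114 -0.28948608]
```

The tilt drift only comes with fast rows, and slow rows leave it alone. A constant tilt is harmless for pick and place, because spins are about the vertical. I'll continue with slower rows and go to the tweezers.

Call:
apply_moves([
  {"x":1,"y":-3,"z":-5,"spin":0.145},
  {"x":1,"y":-3,"z":-5,"spin":0.145},
  {"x":1,"y":-3,"z":-5,"spin":0.145},
  {"x":1,"y":-3,"z":-5,"spin":0.145},
  {"x":1,"y":-3,"z":-5,"spin":0.145},
  {"x":1,"y":-3,"z":-5,"spin":0.145},
  {"x":1,"y":-3,"z":-5,"spin":0.145},
  {"x":1,"y":-3,"z":-5,"spin":0.145},
  {"x":1,"y":-3,"z":-5,"spin":0.145},
  {"x":1,"y":-3,"z":-5,"spin":0.145},
  {"x":1,"y":0,"z":-5,"spin":0.145},
  {"x":1,"y":0,"z":-5,"spin":0.14},
])

```text
time_s: 20.8
position: [0.4916, -0.3693, 0.2082]
tcp_rot: [[0.226, -0.166, -0.96], [0.972, 0.104, 0.211], [0.065, -0.981, 0.185]]
force: [-0.3, 0.4, -0.5]
opening: 0.411
```

```bash
python3 - <<'E'
from h import *
s=st();shot('wrist','k')
rect('wrist','flux_brush',.052);rect('wrist','tweezers',.05);rect('wrist','ring_clamp',.026);rect('wrist','tool_tray',.05)
E
```

```text
t 20.8 pos [ 491.6 -369.3  208.2] jaw 76.93 down [-0.166  0.104 -0.981] F [-0.3  0.4 -0.5] op 35.8 q [ -46.   36.   76.   -3.   79. -122.]
flux_brush 0.93 [215.3, 150.0, 10.7, 114.1] c [ 470.7 -412.9] LW [116.5   8.3] ang(long axis) -15.9 mean [ 468.9 -412.5]
flux_brush 0.28 [421.9, 103.2, 102.4, 129.0] c [ 497.4 -113.9] LW [156.5 135. ] ang(long axis) 1.9 mean [ 490.5 -128.8]
tweezers 0.72 [261.0, 154.9, 25.8, 92.4] c [ 475.4 -359.2] LW [94.  20.4] ang(long axis) -16.5 mean [ 494.  -365.5]
ring_clamp 0.62 [226.0, 197.2, 102.8, 29.8] c [ 492.8 -360.1] LW [116.6  23.4] ang(long axis) 70.2 mean [ 492.7 -360. ]
tool_tray 0.89 [190.9, 164.5, 171.7, 115.2] c [ 498.  -366.7] LW [179.4 116. ] ang(long axis) 72.7 mean [ 490.2 -365.1]
tool_tray 0.23 [263.9, 196.2, 20.1, 45.8] c [ 494.1 -365.1] LW [52.  19.5] ang(long axis) -15.8 mean [ 496.4 -365. ]
```

View pics/k.png

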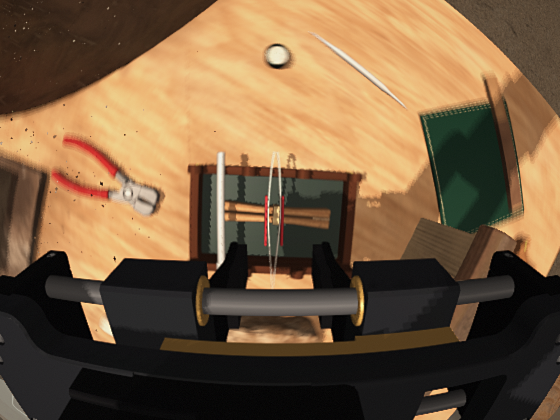

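Call:
apply_moves([
  {"x":2,"y":1,"z":-12,"spin":-0.05},
  {"x":0,"y":0,"z":-12,"spin":0},
  {"x":0,"y":0,"z":-12,"spin":0},
  {"x":0,"y":0,"z":-12,"spin":0},
  {"x":0,"y":0,"z":-12,"spin":0},
  {"x":0,"y":0,"z":-12,"spin":0},
  {"x":0,"y":0,"z":-12,"spin":0},
  {"x":0,"y":0,"z":-12,"spin":0},
  {"x":0,"y":0,"z":-12,"spin":0},
  {"x":0,"y":0,"z":0,"spin":0},
])

```text
time_s: 22.05
position: [0.4926, -0.3695, 0.0937]
tcp_rot: [[0.289, -0.158, -0.944], [0.955, 0.112, 0.273], [0.063, -0.981, 0.183]]
force: [0.2, 0.1, 1.1]
opening: 0.413
```

```bash
python3 - <<'E'
from h import *
s=st();shot('wrist','k2');shot('top','k3')
rect('wrist','tweezers',.05);
E
```

```text
t 22.05 pos [ 492.6 -369.5   93.7] jaw 73.18 down [-0.158  0.112 -0.981] F [0.2 0.1 1.1] op 35.9 q [ -46.   44.   81.   -2.   67. -119.]
tweezers 0.56 [266.6, 141.7, 33.1, 186.8] c [ 492.2 -365.1] LW [131.9  19.9] ang(long axis) -15.3 mean [ 486.3 -363.1]
```

View pics/k2.png

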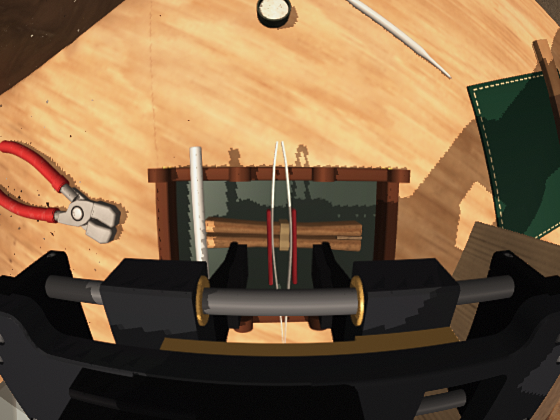

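Call:
apply_moves([
  {"x":0,"y":2,"z":-12,"spin":0},
  {"x":0,"y":0,"z":-12,"spin":0},
  {"x":0,"y":0,"z":-12,"spin":0},
  {"x":0,"y":0,"z":-7,"spin":0},
  {"x":0,"y":0,"z":0,"spin":0},
])

```text
time_s: 22.7
position: [0.4945, -0.3692, 0.0509]
tcp_rot: [[0.288, -0.152, -0.945], [0.956, 0.106, 0.274], [0.059, -0.983, 0.176]]
force: [0.8, -0.6, 0.5]
opening: 0.411
```

Call:
apply_moves([
  {"x":0,"y":0,"z":0,"spin":0},
  {"x":0,"y":0,"z":0,"spin":0},
  {"x":0,"y":0,"z":0,"spin":0},
  {"x":0,"y":0,"z":0,"spin":0},
], grip=0)

```text
time_s: 23.1
position: [0.4948, -0.3694, 0.051]
tcp_rot: [[0.288, -0.152, -0.945], [0.956, 0.106, 0.274], [0.059, -0.983, 0.176]]
force: [0.3, 0.6, -0.0]
opening: 0.213
```

```bash
python3 - <<'E'
from h import *
s=st();shot('wrist','k4')
E
```

```text
t 23.1 pos [ 494.8 -369.4   51. ] jaw 73.22 down [-0.152  0.106 -0.983] F [ 0.3  0.6 -0. ] op 18.5 q [ -46.   47.   82.   -2.   62. -118.]
```

View pics/k4.png

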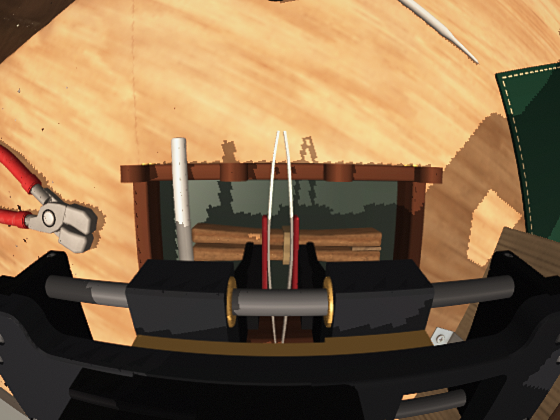

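Call:
apply_moves([
  {"x":0,"y":0,"z":15,"spin":0},
  {"x":0,"y":0,"z":25,"spin":0},
  {"x":0,"y":0,"z":30,"spin":0},
  {"x":0,"y":0,"z":30,"spin":0},
  {"x":0,"y":0,"z":30,"spin":0},
  {"x":-2,"y":10,"z":25,"spin":0.05},
  {"x":-2,"y":15,"z":15,"spin":0.05},
  {"x":-2,"y":15,"z":5,"spin":0.05},
  {"x":-2,"y":15,"z":0,"spin":0.05},
  {"x":-2,"y":15,"z":0,"spin":0.05},
  {"x":-2,"y":15,"z":0,"spin":0.05},
  {"x":-2,"y":15,"z":0,"spin":0},
])

```text
time_s: 24.35
position: [0.4795, -0.2665, 0.2443]
tcp_rot: [[-0.021, -0.167, -0.986], [0.998, 0.046, -0.029], [0.051, -0.985, 0.166]]
force: [-0.2, 0.6, -0.0]
opening: 0.209
```

```bash
python3 - <<'E'
from h import *
s=st()
E
```

```text
t 24.35 pos [ 479.5 -266.5  244.3] jaw 91.2 down [-0.167  0.046 -0.985] F [-0.2  0.6 -0. ] op 18.1 q [ -39.   28.   85.   -4.   76. -129.]
```

Call:
apply_moves([
  {"x":-1,"y":15,"z":0,"spin":0},
  {"x":-1,"y":15,"z":0,"spin":0},
  {"x":-1,"y":15,"z":0,"spin":0},
  {"x":-1,"y":15,"z":0,"spin":0},
  {"x":-1,"y":15,"z":0,"spin":0},
  {"x":-1,"y":15,"z":0,"spin":0},
  {"x":0,"y":15,"z":0,"spin":0},
  {"x":0,"y":15,"z":0,"spin":0},
  {"x":0,"y":15,"z":-10,"spin":0},
  {"x":0,"y":15,"z":-10,"spin":0},
  {"x":0,"y":15,"z":-10,"spin":0},
])

```text
time_s: 25.45
position: [0.4728, -0.0864, 0.2118]
tcp_rot: [[-0.02, -0.167, -0.986], [0.998, 0.047, -0.029], [0.051, -0.985, 0.166]]
force: [-0.4, -0.3, -0.4]
opening: 0.22
```

```bash
python3 - <<'E'
from h import *
s=st();shot('wrist','l')
E
```

```text
t 25.45 pos [472.8 -86.4 211.8] jaw 91.18 down [-0.167  0.047 -0.985] F [-0.4 -0.3 -0.4] op 19.2 q [ -23.   25.   97.   -1.   68. -114.]
```

View pics/l.png

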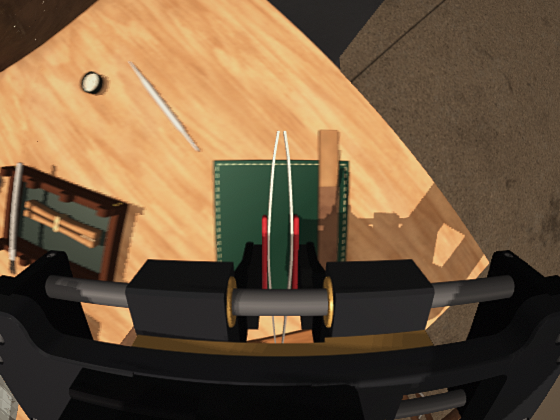

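Call:
apply_moves([
  {"x":0,"y":7,"z":-14,"spin":0},
  {"x":0,"y":5,"z":-14,"spin":0},
  {"x":0,"y":0,"z":-14,"spin":0},
  {"x":0,"y":0,"z":-14,"spin":0},
  {"x":0,"y":0,"z":-14,"spin":0},
  {"x":0,"y":0,"z":-14,"spin":0},
  {"x":0,"y":0,"z":-14,"spin":0},
  {"x":0,"y":0,"z":-14,"spin":0},
  {"x":0,"y":0,"z":-14,"spin":0},
  {"x":0,"y":0,"z":-14,"spin":0},
  {"x":0,"y":0,"z":-14,"spin":0},
  {"x":0,"y":0,"z":0,"spin":0},
])

```text
time_s: 26.7
position: [0.4696, -0.067, 0.0433]
tcp_rot: [[-0.025, -0.179, -0.984], [0.998, 0.05, -0.035], [0.056, -0.983, 0.177]]
force: [-0.7, -0.2, -0.1]
opening: 0.22
```

```bash
python3 - <<'E'
from h import *
s=st();shot('side','l2')
E
```

```text
t 26.7 pos [469.6 -67.   43.3] jaw 91.46 down [-0.179  0.05  -0.983] F [-0.7 -0.2 -0.1] op 19.1 q [ -21.   41.  104.   -1.   46. -112.]
```

Call:
apply_moves([
  {"x":0,"y":-4,"z":-10,"spin":0},
  {"x":0,"y":0,"z":-10,"spin":0},
  {"x":0,"y":0,"z":-6,"spin":0},
  {"x":0,"y":0,"z":0,"spin":0},
])

```text
time_s: 27.15
position: [0.4713, -0.072, 0.0169]
tcp_rot: [[-0.026, -0.175, -0.984], [0.998, 0.048, -0.035], [0.054, -0.983, 0.174]]
force: [-0.3, 0.5, -0.4]
opening: 0.216
```

```bash
python3 - <<'E'
from h import *
s=st()
E
```

```text
t 27.15 pos [471.3 -72.   16.9] jaw 91.48 down [-0.175  0.048 -0.983] F [-0.3  0.5 -0.4] op 18.8 q [ -21.   43.  104.   -2.   43. -112.]
```

Call:
apply_moves([
  {"x":0,"y":0,"z":-2,"spin":0},
  {"x":0,"y":0,"z":0,"spin":0},
])

```text
time_s: 27.35
position: [0.4715, -0.0721, 0.0149]
tcp_rot: [[-0.026, -0.175, -0.984], [0.998, 0.048, -0.035], [0.054, -0.983, 0.173]]
force: [-0.2, -0.6, -0.3]
opening: 0.212
```

Call:
apply_moves([
  {"x":0,"y":0,"z":0,"spin":0},
  {"x":0,"y":0,"z":0,"spin":0},
  {"x":0,"y":0,"z":0,"spin":0},
  {"x":0,"y":0,"z":20,"spin":0},
  {"x":0,"y":0,"z":30,"spin":0},
  {"x":0,"y":0,"z":30,"spin":0},
  {"x":0,"y":0,"z":30,"spin":0},
  {"x":0,"y":0,"z":30,"spin":0},
  {"x":0,"y":0,"z":30,"spin":0},
  {"x":0,"y":0,"z":20,"spin":0},
  {"x":0,"y":-10,"z":10,"spin":0},
], grip=31)

```text
time_s: 28.45
position: [0.4683, -0.0803, 0.2226]
tcp_rot: [[-0.027, -0.178, -0.984], [0.998, 0.05, -0.036], [0.055, -0.983, 0.177]]
force: [0.7, -0.1, -0.9]
opening: 0.358
```

```bash
python3 - <<'E'
from h import *
st();shot('wrist','m')
rect('wrist','sanding_stick',.014);rect('wrist','tweezers',.01)
E
```

```text
t 28.45 pos [468.3 -80.3 222.6] jaw 91.55 down [-0.178  0.05  -0.983] F [ 0.7 -0.1 -0.9] op 31.2 q [ -22.   24.   97.   -1.   70. -114.]
sanding_stick 0.7 [307.8, 137.5, 21.3, 110.5] c [447.5 -25. ] LW [131.   22.9] ang(long axis) 2.0 mean [444.4 -25. ]
tweezers 0.95 [270.0, 192.1, 16.8, 37.9] c [468.8 -72. ] LW [47.5 18.8] ang(long axis) 1.1 mean [465.7 -71.2]
```

View pics/m.png

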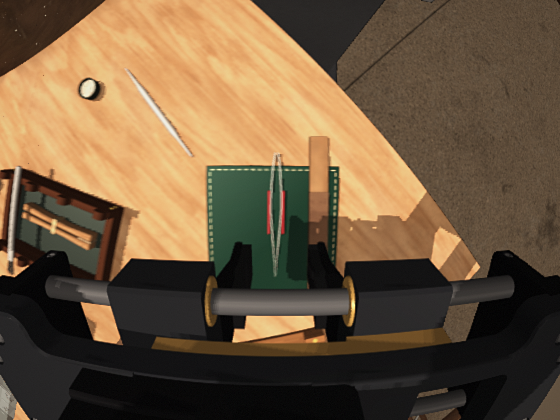

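Call:
apply_moves([
  {"x":1,"y":-18,"z":5,"spin":-0.05},
  {"x":1,"y":-18,"z":5,"spin":-0.05},
  {"x":1,"y":-18,"z":0,"spin":-0.05},
  {"x":1,"y":-18,"z":0,"spin":-0.05},
  {"x":1,"y":-18,"z":0,"spin":-0.05},
  {"x":1,"y":-18,"z":0,"spin":-0.04},
  {"x":1,"y":-18,"z":0,"spin":0},
  {"x":1,"y":-18,"z":0,"spin":0},
  {"x":1,"y":-18,"z":0,"spin":0},
  {"x":1,"y":-18,"z":0,"spin":0},
  {"x":1,"y":-18,"z":0,"spin":0},
  {"x":1,"y":-18,"z":0,"spin":0},
], grip=26)

```text
time_s: 29.8
position: [0.4724, -0.3028, 0.2162]
tcp_rot: [[0.272, -0.181, -0.945], [0.96, 0.122, 0.253], [0.07, -0.976, 0.207]]
force: [0.1, 0.4, 0.1]
opening: 0.297
```

```bash
python3 - <<'E'
from h import *
st()
E
```

```text
t 29.8 pos [ 472.4 -302.8  216.2] jaw 74.2 down [-0.181  0.122 -0.976] F [0.1 0.4 0.1] op 25.9 q [ -43.   32.   83.   -2.   78. -117.]
```

Call:
apply_moves([
  {"x":1,"y":-12,"z":-4,"spin":0.01},
  {"x":1,"y":-12,"z":-4,"spin":0},
  {"x":1,"y":-12,"z":-4,"spin":0},
  {"x":1,"y":-12,"z":-4,"spin":0},
  {"x":1,"y":-12,"z":-4,"spin":0},
  {"x":1,"y":-12,"z":-4,"spin":0},
  {"x":1,"y":-12,"z":-4,"spin":0},
  {"x":1,"y":-12,"z":-4,"spin":0},
  {"x":1,"y":-10,"z":-6,"spin":0},
  {"x":0,"y":0,"z":-12,"spin":0},
  {"x":0,"y":0,"z":-12,"spin":0},
  {"x":0,"y":0,"z":-12,"spin":0},
])

```text
time_s: 31.0
position: [0.4828, -0.4207, 0.1368]
tcp_rot: [[0.262, -0.18, -0.948], [0.963, 0.118, 0.244], [0.068, -0.977, 0.204]]
force: [0.6, 0.2, 0.2]
opening: 0.301
```

```bash
python3 - <<'E'
from h import *
st()
E
```

```text
t 31.0 pos [ 482.8 -420.7  136.8] jaw 74.76 down [-0.18   0.118 -0.977] F [0.6 0.2 0.2] op 26.1 q [ -49.   43.   74.   -4.   75. -123.]
```

Call:
apply_moves([
  {"x":0,"y":0,"z":-12,"spin":0},
  {"x":0,"y":0,"z":-12,"spin":0},
  {"x":0,"y":0,"z":-12,"spin":0},
  {"x":0,"y":0,"z":0,"spin":0},
])

```text
time_s: 31.4
position: [0.4814, -0.4172, 0.0943]
tcp_rot: [[0.261, -0.184, -0.947], [0.963, 0.124, 0.241], [0.073, -0.975, 0.21]]
force: [0.6, 0.4, 0.2]
opening: 0.299
```

```bash
python3 - <<'E'
from h import *
st();shot('wrist','n')
rect('wrist','flux_brush',.052)
E
```

```text
t 31.4 pos [ 481.4 -417.2   94.3] jaw 74.82 down [-0.184  0.124 -0.975] F [0.6 0.4 0.2] op 26.0 q [ -49.   46.   76.   -4.   71. -123.]
flux_brush 0.81 [267.3, 141.0, 13.7, 199.5] c [ 482.5 -418.4] LW [141.5  10.9] ang(long axis) -15.6 mean [ 474.6 -416.8]
```

View pics/n.png

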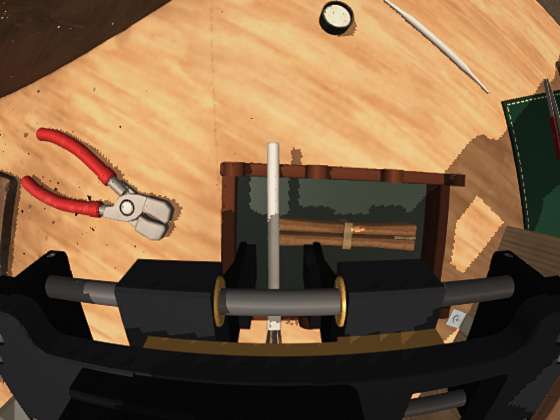

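Call:
apply_moves([
  {"x":-1,"y":-3,"z":-12,"spin":0},
  {"x":0,"y":0,"z":-12,"spin":0},
  {"x":0,"y":0,"z":-12,"spin":0},
  {"x":0,"y":0,"z":-7,"spin":0},
  {"x":0,"y":0,"z":0,"spin":0},
])

```text
time_s: 32.0
position: [0.4819, -0.4226, 0.0509]
tcp_rot: [[0.261, -0.18, -0.948], [0.963, 0.119, 0.242], [0.069, -0.976, 0.204]]
force: [-0.1, 0.9, -0.1]
opening: 0.293
```

Call:
apply_moves([
  {"x":0,"y":0,"z":0,"spin":0},
  {"x":0,"y":0,"z":0,"spin":0},
  {"x":0,"y":0,"z":0,"spin":0},
  {"x":0,"y":0,"z":0,"spin":0},
], grip=0)

```text
time_s: 32.4
position: [0.4822, -0.4228, 0.0513]
tcp_rot: [[0.261, -0.18, -0.949], [0.963, 0.118, 0.242], [0.069, -0.977, 0.204]]
force: [0.7, -0.5, -0.3]
opening: 0.08
```

```bash
python3 - <<'E'
from h import *
st();
E
```

```text
t 32.4 pos [ 482.2 -422.8   51.3] jaw 74.84 down [-0.18   0.118 -0.977] F [ 0.7 -0.5 -0.3] op 7.0 q [ -50.   49.   77.   -4.   67. -123.]
```

Call:
apply_moves([
  {"x":0,"y":0,"z":15,"spin":0},
  {"x":0,"y":0,"z":25,"spin":0},
  {"x":0,"y":0,"z":28,"spin":0},
  {"x":0,"y":0,"z":28,"spin":0},
  {"x":0,"y":0,"z":28,"spin":0},
  {"x":-2,"y":10,"z":25,"spin":0.05},
  {"x":-2,"y":14,"z":15,"spin":0.05},
  {"x":-2,"y":14,"z":5,"spin":0.05},
  {"x":-2,"y":14,"z":0,"spin":0.05},
  {"x":-2,"y":14,"z":0,"spin":0.05},
  {"x":-2,"y":14,"z":0,"spin":0.03},
  {"x":-2,"y":14,"z":0,"spin":0},
])

```text
time_s: 33.6
position: [0.4685, -0.3285, 0.2439]
tcp_rot: [[-0.025, -0.191, -0.981], [0.998, 0.048, -0.035], [0.054, -0.98, 0.19]]
force: [-0.8, -0.2, -0.1]
opening: 0.079
```

```bash
python3 - <<'E'
from h import *
st();
E
```

```text
t 33.6 pos [ 468.5 -328.5  243.9] jaw 91.42 down [-0.191  0.048 -0.98 ] F [-0.8 -0.2 -0.1] op 6.9 q [ -43.   30.   81.   -6.   79. -133.]
```

Call:
apply_moves([
  {"x":-2,"y":14,"z":0,"spin":0},
  {"x":-2,"y":14,"z":0,"spin":0},
  {"x":-2,"y":14,"z":0,"spin":0},
  {"x":-2,"y":14,"z":0,"spin":0},
  {"x":-2,"y":14,"z":0,"spin":0},
  {"x":-2,"y":14,"z":0,"spin":0},
  {"x":-2,"y":14,"z":0,"spin":0},
  {"x":-2,"y":14,"z":0,"spin":0},
  {"x":-2,"y":14,"z":0,"spin":0},
  {"x":-2,"y":14,"z":0,"spin":0},
  {"x":-2,"y":14,"z":0,"spin":0},
  {"x":-2,"y":14,"z":0,"spin":0},
])

```text
time_s: 34.8
position: [0.4419, -0.1458, 0.2443]
tcp_rot: [[-0.022, -0.191, -0.981], [0.998, 0.049, -0.032], [0.054, -0.98, 0.189]]
force: [-0.5, -0.5, 1.3]
opening: 0.082
```

```bash
python3 - <<'E'
from h import *
st();shot('wrist','o')
E
```

```text
t 34.8 pos [ 441.9 -145.8  244.3] jaw 91.29 down [-0.191  0.049 -0.98 ] F [-0.5 -0.5  1.3] op 7.1 q [ -30.   22.   96.   -3.   73. -120.]
```

View pics/o.png

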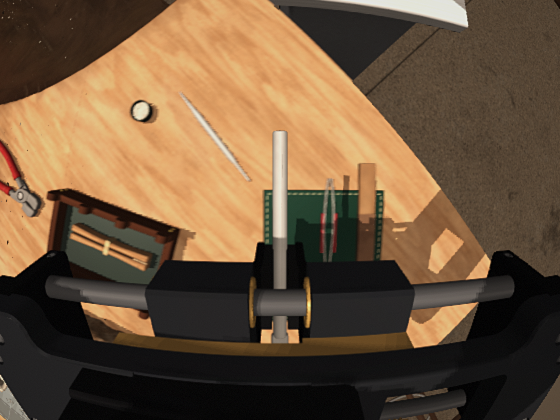

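Call:
apply_moves([
  {"x":1,"y":10,"z":-12,"spin":0},
  {"x":1,"y":10,"z":-12,"spin":0},
  {"x":1,"y":10,"z":-12,"spin":0},
  {"x":1,"y":0,"z":-14,"spin":0},
  {"x":1,"y":0,"z":-14,"spin":0},
  {"x":0,"y":0,"z":-14,"spin":0},
  {"x":0,"y":0,"z":-14,"spin":0},
  {"x":0,"y":0,"z":-14,"spin":0},
  {"x":0,"y":0,"z":-14,"spin":0},
  {"x":0,"y":0,"z":-14,"spin":0},
  {"x":0,"y":0,"z":-14,"spin":0},
  {"x":0,"y":0,"z":-14,"spin":0},
])

```text
time_s: 36.05
position: [0.4474, -0.1075, 0.0696]
tcp_rot: [[-0.022, -0.189, -0.982], [0.998, 0.05, -0.032], [0.055, -0.981, 0.188]]
force: [-0.3, 0.5, -0.3]
opening: 0.079
```

```bash
python3 - <<'E'
from h import *
st()
E
```

```text
t 36.05 pos [ 447.4 -107.5   69.6] jaw 91.25 down [-0.189  0.05  -0.981] F [-0.3  0.5 -0.3] op 6.8 q [ -26.   37.  105.   -3.   49. -115.]
```

Call:
apply_moves([
  {"x":0,"y":-4,"z":-12,"spin":0},
  {"x":0,"y":-3,"z":-12,"spin":0},
  {"x":0,"y":0,"z":-12,"spin":0},
  {"x":0,"y":0,"z":-10,"spin":0},
  {"x":0,"y":0,"z":-4,"spin":0},
  {"x":0,"y":0,"z":0,"spin":0},
])

```text
time_s: 36.65
position: [0.447, -0.1145, 0.0139]
tcp_rot: [[-0.02, -0.192, -0.981], [0.998, 0.051, -0.031], [0.056, -0.98, 0.19]]
force: [-0.2, 1.6, 10.3]
opening: 0.076
```

```bash
python3 - <<'E'
from h import *
st()
E
```

```text
t 36.65 pos [ 447.  -114.5   13.9] jaw 91.18 down [-0.192  0.051 -0.98 ] F [-0.2  1.6 10.3] op 6.6 q [ -27.   44.  106.   -3.   42. -115.]
```

Touching the pad with 10 N. I'll raise slightly, release and lift.

Call:
apply_moves([
  {"x":0,"y":0,"z":1,"spin":0},
  {"x":0,"y":0,"z":0,"spin":0},
  {"x":0,"y":0,"z":0,"spin":0},
  {"x":0,"y":0,"z":0,"spin":0},
  {"x":0,"y":0,"z":20,"spin":0},
  {"x":0,"y":0,"z":30,"spin":0},
  {"x":0,"y":0,"z":30,"spin":0},
  {"x":0,"y":0,"z":30,"spin":0},
  {"x":0,"y":0,"z":30,"spin":0},
  {"x":0,"y":0,"z":30,"spin":0},
  {"x":0,"y":-5,"z":25,"spin":0},
  {"x":0,"y":-10,"z":10,"spin":0},
], grip=22)

```text
time_s: 37.85
position: [0.4442, -0.1277, 0.2258]
tcp_rot: [[-0.022, -0.196, -0.98], [0.998, 0.053, -0.033], [0.059, -0.979, 0.195]]
force: [-0.3, -0.1, -0.4]
opening: 0.247
```

```bash
python3 - <<'E'
from h import *
st();shot('wrist','p')
rect('wrist','sanding_stick',.014);rect('wrist','tweezers',.01);rect('wrist','flux_brush',.01)
E
```

```text
t 37.85 pos [ 444.2 -127.7  225.8] jaw 91.24 down [-0.196  0.053 -0.979] F [-0.3 -0.1 -0.4] op 21.4 q [ -28.   23.   97.   -3.   71. -119.]
sanding_stick 0.67 [341.5, 163.7, 25.3, 96.2] c [441.7 -25.1] LW [121.3  24.3] ang(long axis) 1.8 mean [440.9 -25. ]
tweezers 0.58 [307.9, 188.0, 15.3, 62.1] c [450.6 -71.8] LW [79.4 19.6] ang(long axis) 1.8 mean [460.9 -70.5]
flux_brush 0.89 [275.7, 152.2, 10.8, 122.0] c [ 446.8 -113.8] LW [147.6  11. ] ang(long axis) 1.2 mean [ 448.8 -113.1]
```

View pics/p.png

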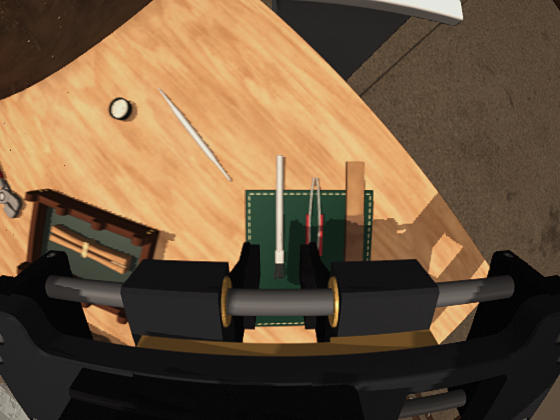

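All three tools lie on the pad: brush at column 280, tweezers at 315 and stick at 355. Now the clamp.

```bash
python3 - <<'E'
from h import *
shot('top','q')
rect('top','ring_clamp',.025);rect('top','tool_tray',.05);rect('top','clamp_rest',.02)
rect('top','scribe',.005);rect('top','flux_cup',.012)
im=cv2.imread('pics/q.png')
a=cv2.resize(im[140:240,295:420],(700,560),interpolation=cv2.INTER_CUBIC);cv2.imwrite('pics/q2.png',a)
E
```

```text
ring_clamp 0.63 [326.3, 176.2, 57.1, 31.7] c [ 490.5 -362.2] LW [117.5  21.5] ang(long axis) 71.0 mean [ 490.4 -361.7]
tool_tray 0.78 [301.5, 144.4, 112.0, 85.9] c [ 495.  -364.6] LW [182.1 119.5] ang(long axis) 72.6 mean [ 494.1 -364.8]
clamp_rest 0.96 [191.6, 79.7, 30.1, 23.6] c [696.4 -96.7] LW [63.  38.4] ang(long axis) 66.7 mean [691.7 -95.5]
scribe 0.66 [262.4, 253.2, 40.6, 41.1] c [ 342.8 -224. ] LW [103.5  10.1] ang(long axis) 38.3 mean [ 347.  -221.4]
flux_cup 0.49 [325.4, 281.4, 16.5, 13.8] c [ 314.8 -316.8] LW [26.2 25.8] ang(long axis) 88.3 mean [ 314.8 -316.8]
```

View pics/q2.png

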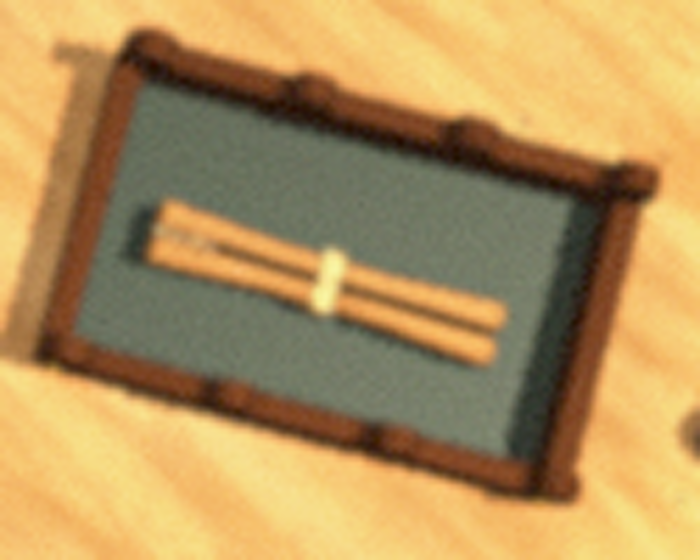

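View pics/q.png

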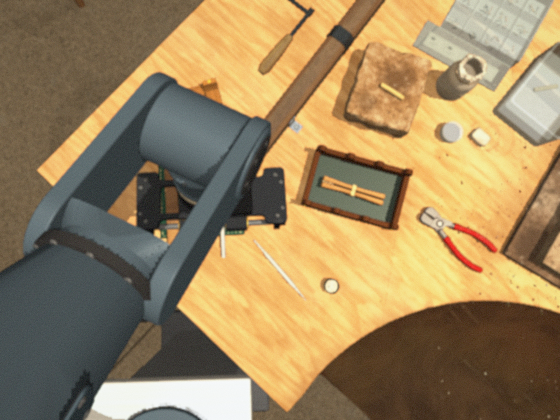

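Call:
apply_moves([
  {"x":3,"y":-14,"z":0,"spin":-0.14},
  {"x":3,"y":-14,"z":0,"spin":-0.14},
  {"x":3,"y":-14,"z":0,"spin":-0.14},
  {"x":3,"y":-14,"z":0,"spin":-0.14},
  {"x":3,"y":-14,"z":0,"spin":-0.14},
  {"x":3,"y":-14,"z":0,"spin":-0.14},
  {"x":3,"y":-14,"z":0,"spin":-0.14},
  {"x":3,"y":-14,"z":0,"spin":-0.14},
  {"x":3,"y":-14,"z":0,"spin":-0.14},
  {"x":3,"y":-14,"z":0,"spin":-0.14},
  {"x":3,"y":-14,"z":0,"spin":-0.14},
  {"x":3,"y":-14,"z":0,"spin":-0.14},
], grip=40)

```text
time_s: 39.55
position: [0.4786, -0.2969, 0.216]
tcp_rot: [[0.987, 0.09, 0.136], [-0.152, 0.202, 0.968], [0.06, -0.975, 0.213]]
force: [-0.5, -0.3, 1.2]
opening: 0.456
```

```bash
python3 - <<'E'
from h import *
st()
E
```

```text
t 39.55 pos [ 478.6 -296.9  216. ] jaw -8.74 down [ 0.09   0.202 -0.975] F [-0.5 -0.3  1.2] op 39.7 q [-49.  28.  91.  13.  67. -46.]
```

Call:
apply_moves([
  {"x":3,"y":-12,"z":-6,"spin":-0.09},
  {"x":3,"y":-12,"z":-6,"spin":-0.09},
  {"x":3,"y":-12,"z":-6,"spin":0},
  {"x":2,"y":-12,"z":-6,"spin":0},
  {"x":0,"y":-12,"z":-6,"spin":0},
  {"x":0,"y":0,"z":-12,"spin":0},
  {"x":0,"y":0,"z":-12,"spin":0},
  {"x":0,"y":0,"z":-12,"spin":0},
  {"x":0,"y":0,"z":-12,"spin":0},
  {"x":0,"y":0,"z":-12,"spin":0},
  {"x":0,"y":0,"z":0,"spin":0},
])

```text
time_s: 40.65
position: [0.4888, -0.3588, 0.1153]
tcp_rot: [[0.943, 0.121, 0.311], [-0.329, 0.188, 0.925], [0.054, -0.975, 0.217]]
force: [-0.0, 0.6, 0.4]
opening: 0.46
```

```bash
python3 - <<'E'
from h import *
st();shot('wrist','r')
rect('wrist','ring_clamp',.025)
E
```

```text
t 40.65 pos [ 488.8 -358.8  115.3] jaw -19.25 down [ 0.121  0.188 -0.975] F [-0.   0.6  0.4] op 40.1 q [-53.  38.  90.  14.  58. -42.]
ring_clamp 0.63 [263.6, 160.2, 29.2, 128.4] c [ 496.3 -355.5] LW [104.2  21.6] ang(long axis) 70.7 mean [ 497.2 -353.2]
```

View pics/r.png

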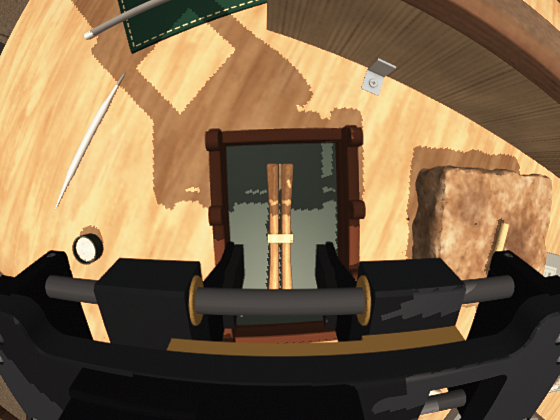

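Call:
apply_moves([
  {"x":2,"y":-3,"z":-12,"spin":0.005},
  {"x":1,"y":0,"z":-12,"spin":0},
  {"x":0,"y":0,"z":-12,"spin":0},
  {"x":0,"y":0,"z":-12,"spin":0},
  {"x":0,"y":0,"z":-12,"spin":0},
  {"x":0,"y":0,"z":-10,"spin":0},
  {"x":0,"y":0,"z":0,"spin":0},
])

```text
time_s: 41.45
position: [0.4934, -0.3636, 0.0418]
tcp_rot: [[0.944, 0.124, 0.305], [-0.324, 0.184, 0.928], [0.059, -0.975, 0.214]]
force: [-0.4, 0.3, -0.1]
opening: 0.461
```

```bash
python3 - <<'E'
from h import *
st();shot('wrist','r2')
rect('wrist','ring_clamp',.025)
E
```

```text
t 41.45 pos [ 493.4 -363.6   41.8] jaw -18.93 down [ 0.124  0.184 -0.975] F [-0.4  0.3 -0.1] op 40.1 q [-53.  45.  90.  16.  50. -45.]
ring_clamp 0.7 [256.6, 150.6, 39.1, 193.1] c [ 494.1 -361.4] LW [118.2  21.2] ang(long axis) 71.0 mean [ 497.5 -351.3]
```

View pics/r2.png

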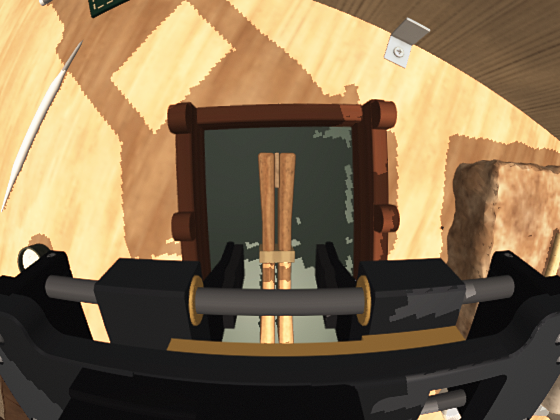

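Call:
apply_moves([
  {"x":0,"y":1,"z":-9,"spin":0},
  {"x":0,"y":0,"z":-9,"spin":0},
  {"x":0,"y":0,"z":-3,"spin":0},
  {"x":0,"y":0,"z":0,"spin":0},
])

```text
time_s: 41.95
position: [0.4948, -0.3642, 0.0219]
tcp_rot: [[0.944, 0.127, 0.304], [-0.324, 0.18, 0.929], [0.064, -0.976, 0.211]]
force: [0.4, 0.8, -1.5]
opening: 0.463
```

Call:
apply_moves([
  {"x":0,"y":0,"z":0,"spin":0},
  {"x":0,"y":0,"z":0,"spin":0},
  {"x":0,"y":0,"z":0,"spin":0},
  {"x":0,"y":0,"z":0,"spin":0},
], grip=0)

```text
time_s: 42.35
position: [0.495, -0.3645, 0.0224]
tcp_rot: [[0.944, 0.128, 0.304], [-0.323, 0.179, 0.929], [0.064, -0.976, 0.21]]
force: [-0.3, -0.2, -0.5]
opening: 0.249
```

```bash
python3 - <<'E'
from h import *
st()
E
```

```text
t 42.35 pos [ 495.  -364.5   22.4] jaw -18.91 down [ 0.128  0.179 -0.976] F [-0.3 -0.2 -0.5] op 21.6 q [-53.  47.  91.  16.  48. -46.]
```

Call:
apply_moves([
  {"x":0,"y":0,"z":10,"spin":0},
  {"x":0,"y":0,"z":15,"spin":0},
  {"x":0,"y":0,"z":20,"spin":0},
  {"x":0,"y":0,"z":22,"spin":0},
  {"x":0,"y":0,"z":22,"spin":0},
  {"x":0,"y":0,"z":22,"spin":0},
  {"x":0,"y":0,"z":22,"spin":0},
  {"x":0,"y":0,"z":22,"spin":0},
  {"x":0,"y":0,"z":22,"spin":0},
  {"x":0,"y":0,"z":22,"spin":0},
  {"x":0,"y":0,"z":22,"spin":0},
  {"x":0,"y":0,"z":18,"spin":0},
])

```text
time_s: 43.55
position: [0.4928, -0.362, 0.2833]
tcp_rot: [[0.944, 0.13, 0.304], [-0.324, 0.173, 0.93], [0.068, -0.976, 0.206]]
force: [0.7, -0.0, -1.2]
opening: 0.243
```

```bash
python3 - <<'E'
from h import *
st();shot('side','s')
E
```

```text
t 43.55 pos [ 492.8 -362.   283.3] jaw -18.93 down [ 0.13   0.173 -0.976] F [ 0.7 -0.  -1.2] op 21.1 q [-53.  27.  81.  12.  76. -38.]
```

View pics/s.png

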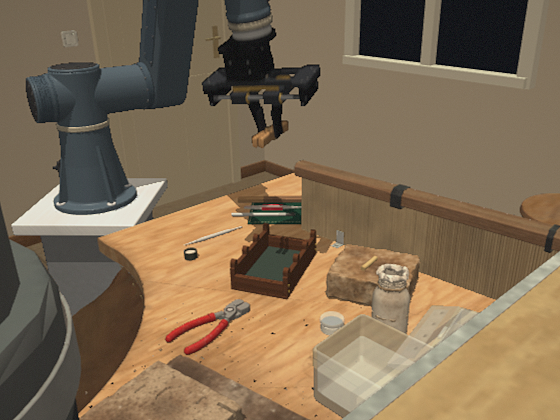

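Call:
apply_moves([
  {"x":7,"y":13,"z":0,"spin":0.05},
  {"x":7,"y":13,"z":0,"spin":0.05},
  {"x":7,"y":13,"z":0,"spin":0.05},
  {"x":7,"y":13,"z":0,"spin":0.05},
  {"x":7,"y":13,"z":0,"spin":0.05},
  {"x":7,"y":13,"z":0,"spin":0.05},
  {"x":7,"y":13,"z":0,"spin":0.05},
  {"x":7,"y":13,"z":0,"spin":0.05},
  {"x":7,"y":13,"z":0,"spin":0.05},
  {"x":7,"y":13,"z":0,"spin":0.05},
  {"x":7,"y":13,"z":0,"spin":0.05},
  {"x":7,"y":13,"z":0,"spin":0},
])

```text
time_s: 44.8
position: [0.5836, -0.1909, 0.2846]
tcp_rot: [[0.961, 0.011, -0.275], [0.266, 0.218, 0.939], [0.071, -0.976, 0.207]]
force: [-0.5, 0.1, -0.4]
opening: 0.247
```

```bash
python3 - <<'E'
from h import *
st()
E
```

```text
t 44.8 pos [ 583.6 -190.9  284.6] jaw 15.48 down [ 0.011  0.218 -0.976] F [-0.5  0.1 -0.4] op 21.5 q [-34.  28.  78.  11.  81. -52.]
```

Call:
apply_moves([
  {"x":9,"y":13,"z":0,"spin":-0.03},
  {"x":9,"y":13,"z":0,"spin":0},
  {"x":9,"y":13,"z":0,"spin":0},
  {"x":9,"y":13,"z":0,"spin":0},
  {"x":9,"y":13,"z":0,"spin":0},
  {"x":8,"y":13,"z":0,"spin":0},
  {"x":8,"y":13,"z":-5,"spin":0},
  {"x":8,"y":13,"z":-10,"spin":0},
  {"x":8,"y":10,"z":-12,"spin":0},
  {"x":0,"y":0,"z":-12,"spin":0},
  {"x":0,"y":0,"z":-12,"spin":0},
  {"x":0,"y":0,"z":-12,"spin":0},
])

```text
time_s: 46.0
position: [0.6679, -0.0643, 0.2167]
tcp_rot: [[0.968, 0.018, -0.252], [0.242, 0.217, 0.946], [0.071, -0.976, 0.205]]
force: [0.1, 0.1, -0.7]
opening: 0.247
```

```bash
python3 - <<'E'
from h import *
st();shot('wrist','t')
rect('wrist','clamp_rest',.02)
rect('wrist','ring_clamp',.2)
E
```

```text
t 46.0 pos [667.9 -64.3 216.7] jaw 14.04 down [ 0.018  0.217 -0.976] F [ 0.1  0.1 -0.7] op 21.5 q [-20.  35.  75.  13.  73. -39.]
clamp_rest 0.21 [45.5, 198.7, 95.8, 27.7] c [ 453.4 -110.4] LW [145.5   9.8] ang(long axis) 1.4 mean [ 461.7 -109.8]
ring_clamp 0.55 [256.8, 148.3, 44.6, 195.1] c [667.4 -60.3] LW [119.9  23.9] ang(long axis) -76.0 mean [664.9 -49.8]
```

View pics/t.png

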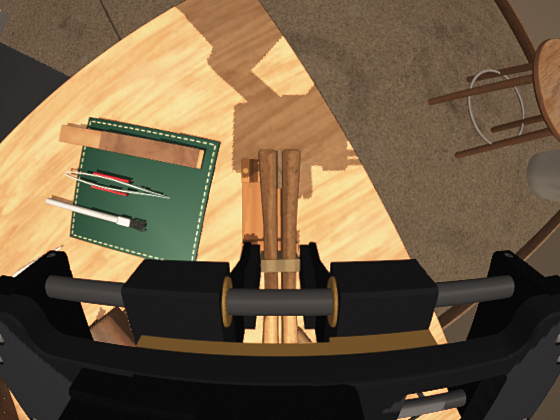

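Call:
apply_moves([
  {"x":0,"y":1,"z":-12,"spin":0},
  {"x":0,"y":0,"z":-12,"spin":0},
  {"x":0,"y":0,"z":-12,"spin":0},
  {"x":0,"y":0,"z":-12,"spin":0},
  {"x":0,"y":0,"z":-12,"spin":0},
  {"x":0,"y":0,"z":-12,"spin":0},
  {"x":0,"y":0,"z":-12,"spin":0},
  {"x":0,"y":0,"z":-12,"spin":0},
  {"x":0,"y":0,"z":-12,"spin":0},
  {"x":0,"y":0,"z":-12,"spin":0},
  {"x":0,"y":0,"z":0,"spin":0},
])

```text
time_s: 47.25
position: [0.6673, -0.0652, 0.0867]
tcp_rot: [[0.968, 0.018, -0.249], [0.239, 0.217, 0.947], [0.071, -0.976, 0.205]]
force: [-0.3, 0.1, -0.3]
opening: 0.249
```

```bash
python3 - <<'E'
from h import *
st();shot('wrist','u');
im=shot('top','u2');cv2.imwrite('pics/u3.png',cv2.resize(im[60:160,110:260,::-1],None,fx=5,fy=5,interpolation=cv2.INTER_CUBIC))
rect('wrist','clamp_rest',.02)
rect('wrist','ring_clamp',.075)
E
```

```text
t 47.25 pos [667.3 -65.2  86.7] jaw 13.87 down [ 0.018  0.217 -0.976] F [-0.3  0.1 -0.3] op 21.7 q [-21.  44.  81.  14.  59. -43.]
clamp_rest 0.97 [233.9, 148.1, 94.8, 144.3] c [670.4 -49.4] LW [106.   67.7] ang(long axis) -76.3 mean [665.1 -36.9]
ring_clamp 0.81 [257.9, 148.2, 44.0, 196.5] c [669.3 -61.1] LW [119.8  24.2] ang(long axis) -76.2 mean [666.9 -51.3]
```

View pics/u.png

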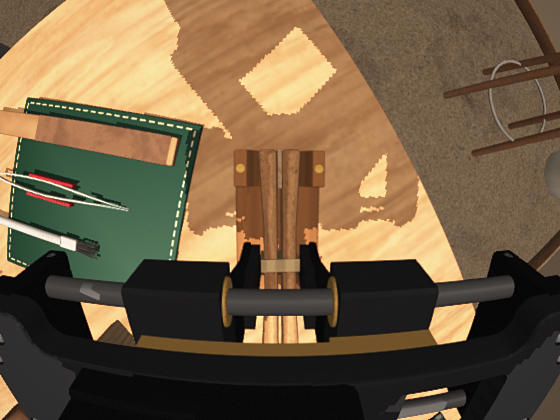

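View pics/u3.png

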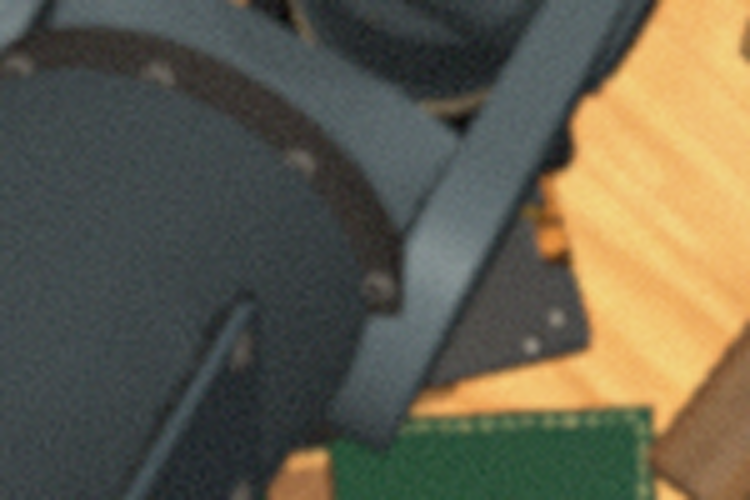

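```bash
python3 - <<'E'
from h import *
p=at('wrist',[[240,169],[319,168]],.028)*1000;print(p, p.mean(0))
m=p.mean(0)[:2]
a=np.radians(103.7);y=np.array([np.cos(a),np.sin(a)]);x=np.array([y[1],-y[0]])
c=m-47*y;print('rest c',c)
d=np.array([669.3,-61.1])-c;print('clamp rel across,along',d@x,d@y)
E
```

```text
[[634.13413064 -19.78743409  28.        ]
 [688.45326639  -5.6095213   28.        ]] [661.29369851 -12.69847769  28.        ]
rest c [672.42509138 -58.36128633]
clamp rel across,along -3.6848116469895467 -1.9206540046700487
```

Call:
apply_moves([
  {"x":2,"y":2,"z":-12,"spin":0.01},
  {"x":0,"y":0,"z":-12,"spin":0},
  {"x":0,"y":0,"z":-12,"spin":0},
  {"x":0,"y":0,"z":-8,"spin":0},
  {"x":0,"y":0,"z":-5,"spin":0},
  {"x":0,"y":0,"z":0,"spin":0},
])

```text
time_s: 48.05
position: [0.672, -0.0637, 0.0375]
tcp_rot: [[0.965, 0.023, -0.261], [0.25, 0.214, 0.944], [0.078, -0.977, 0.201]]
force: [1.3, 0.4, -0.4]
opening: 0.246
```

```bash
python3 - <<'E'
from h import *
st();shot('wrist','v');shot('side','v2')
E
```

```text
t 48.05 pos [672.  -63.7  37.5] jaw 14.51 down [ 0.023  0.214 -0.977] F [ 1.3  0.4 -0.4] op 21.4 q [-20.  48.  81.  15.  54. -44.]
```

View pics/v.png

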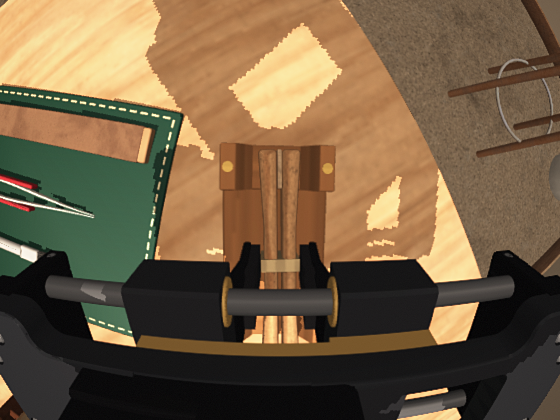

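Call:
apply_moves([
  {"x":-2,"y":0,"z":-4,"spin":0},
  {"x":0,"y":0,"z":-2,"spin":0},
  {"x":0,"y":0,"z":0,"spin":0},
])

```text
time_s: 48.45
position: [0.6713, -0.0642, 0.0333]
tcp_rot: [[0.965, 0.027, -0.261], [0.25, 0.213, 0.945], [0.081, -0.977, 0.199]]
force: [-0.6, 0.2, -1.0]
opening: 0.245
```

```bash
python3 - <<'E'
from h import *
st()
E
```

```text
t 48.45 pos [671.3 -64.2  33.3] jaw 14.51 down [ 0.027  0.213 -0.977] F [-0.6  0.2 -1. ] op 21.3 q [-20.  49.  82.  15.  54. -45.]
```

Call:
apply_moves([
  {"x":-1,"y":0,"z":-3,"spin":0},
  {"x":0,"y":0,"z":0,"spin":0},
])

```text
time_s: 48.65
position: [0.6708, -0.0644, 0.0309]
tcp_rot: [[0.965, 0.028, -0.261], [0.25, 0.213, 0.945], [0.082, -0.977, 0.198]]
force: [-0.1, 0.6, 0.3]
opening: 0.245
```

Call:
apply_moves([
  {"x":0,"y":0,"z":0,"spin":0},
  {"x":0,"y":0,"z":0,"spin":0},
  {"x":0,"y":0,"z":0,"spin":0},
  {"x":0,"y":0,"z":0,"spin":0},
], grip=40)

```text
time_s: 49.05
position: [0.6711, -0.0645, 0.0313]
tcp_rot: [[0.965, 0.029, -0.262], [0.25, 0.212, 0.945], [0.083, -0.977, 0.198]]
force: [-0.4, 0.6, -0.6]
opening: 0.443
```

```bash
python3 - <<'E'
from h import *
st();shot('wrist','w')
E
```

```text
t 49.05 pos [671.1 -64.5  31.3] jaw 14.51 down [ 0.029  0.212 -0.977] F [-0.4  0.6 -0.6] op 38.5 q [-20.  49.  82.  15.  53. -45.]
```

View pics/w.png

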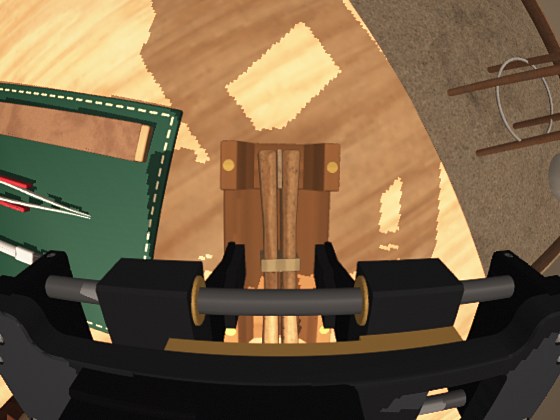

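The clamp lies in the groove, pegs at columns 228 and 332 with the clamp between 260 and 298. I'll lift off and go for the stick.

Call:
apply_moves([
  {"x":0,"y":0,"z":10,"spin":0},
  {"x":0,"y":0,"z":20,"spin":0},
  {"x":0,"y":0,"z":25,"spin":0},
  {"x":0,"y":0,"z":25,"spin":0},
  {"x":0,"y":0,"z":25,"spin":0},
  {"x":-3,"y":0,"z":25,"spin":0.1},
  {"x":-10,"y":2,"z":20,"spin":0.12},
  {"x":-14,"y":3,"z":10,"spin":0.12},
  {"x":-14,"y":3,"z":0,"spin":0.12},
  {"x":-14,"y":3,"z":0,"spin":0.12},
  {"x":-14,"y":3,"z":0,"spin":0.12},
  {"x":-14,"y":3,"z":0,"spin":0.12},
])

```text
time_s: 50.3
position: [0.5862, -0.048, 0.2071]
tcp_rot: [[0.448, -0.13, -0.885], [0.89, 0.159, 0.427], [0.085, -0.979, 0.187]]
force: [-0.2, -0.3, 0.7]
opening: 0.46
```

```bash
python3 - <<'E'
from h import *
st();shot('wrist','x')
E
```

```text
t 50.3 pos [586.2 -48.  207.1] jaw 63.3 down [-0.13   0.159 -0.979] F [-0.2 -0.3  0.7] op 40.0 q [-19.  33.  83.   6.  75. -85.]
```

View pics/x.png

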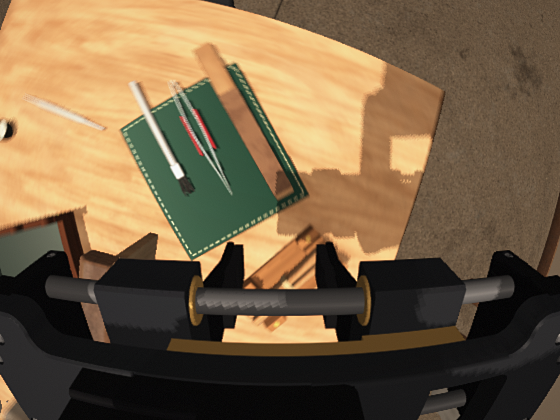

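Call:
apply_moves([
  {"x":-12,"y":3,"z":0,"spin":0.1},
  {"x":-12,"y":3,"z":0,"spin":0.1},
  {"x":-12,"y":3,"z":0,"spin":0.1},
  {"x":-12,"y":3,"z":0,"spin":0.1},
  {"x":-12,"y":3,"z":0,"spin":0.1},
  {"x":-12,"y":3,"z":0,"spin":0},
  {"x":-12,"y":3,"z":0,"spin":0},
  {"x":-12,"y":3,"z":-5,"spin":0},
  {"x":-8,"y":3,"z":-10,"spin":0},
  {"x":0,"y":0,"z":-12,"spin":0},
  {"x":0,"y":0,"z":-12,"spin":0},
  {"x":0,"y":0,"z":0,"spin":0},
])

```text
time_s: 51.55
position: [0.4818, -0.0197, 0.1737]
tcp_rot: [[-0.035, -0.177, -0.984], [0.996, 0.073, -0.048], [0.08, -0.982, 0.174]]
force: [0.3, 0.0, -0.1]
opening: 0.458
```

```bash
python3 - <<'E'
from h import *
st();shot('wrist','y');shot('top','y2')
for c in('wrist','top'):
  for n,z in(('sanding_stick',.014),('tweezers',.012),('flux_brush',.01)): rect(c,n,z)
E
```

```text
t 51.55 pos [481.8 -19.7 173.7] jaw 91.99 down [-0.177  0.073 -0.982] F [ 0.3  0.  -0.1] op 39.9 q [ -16.   28.   98.    1.   64. -109.]
sanding_stick 0.7 [255.4, 117.1, 23.4, 172.6] c [471.5 -21.1] LW [179.2  22.7] ang(long axis) 1.5 mean [469.5 -21.4]
tweezers 0.68 [208.6, 167.4, 15.5, 80.2] c [476.  -71.9] LW [86.1 18.8] ang(long axis) 0.4 mean [473.2 -73.3]
tweezers 0.48 [139.3, 152.6, 153.7, 136.3] c [490.2 -73.2] LW [157.3 146. ] ang(long axis) -88.9 mean [476.3 -77. ]
flux_brush 0.57 [174.6, 111.3, 9.1, 139.4] c [ 453.1 -113.1] LW [149.2  12.2] ang(long axis) 0.2 mean [ 455.6 -114. ]
sanding_stick 0.59 [167.3, 206.4, 14.1, 51.7] c [424.2 -24. ] LW [97.8 27.1] ang(long axis) 1.4 mean [426. -24.]
tweezers 0.54 [301.5, 142.7, 112.1, 89.9] c [ 497.6 -371.9] LW [190.4 122.6] ang(long axis) 72.8 mean [ 496.8 -370.4]
flux_brush 0.74 [214.8, 180.1, 8.1, 77.5] c [ 448.9 -113.9] LW [145.3  11.4] ang(long axis) -0.2 mean [ 455.3 -115.1]
flux_brush 0.69 [166.1, 206.9, 14.2, 52.2] c [425.  -23.4] LW [93.2 23.5] ang(long axis) 1.7 mean [425.2 -23.5]
```

View pics/y.png

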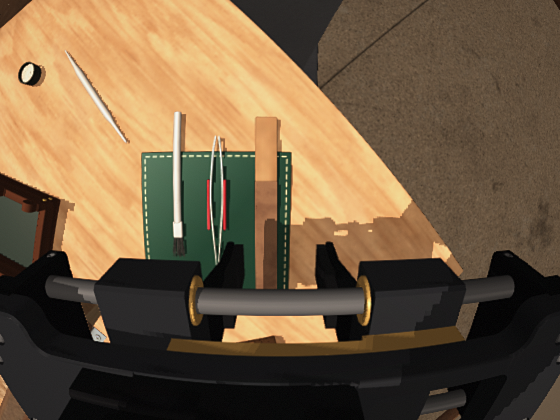

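View pics/y2.png

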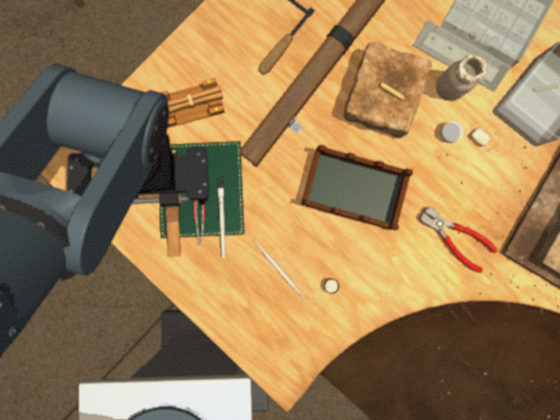

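Call:
apply_moves([
  {"x":-3,"y":-2,"z":-12,"spin":0},
  {"x":-2,"y":0,"z":-12,"spin":0},
  {"x":0,"y":0,"z":-12,"spin":0},
  {"x":0,"y":0,"z":-12,"spin":0},
  {"x":0,"y":0,"z":-12,"spin":0},
  {"x":0,"y":0,"z":-12,"spin":0},
  {"x":0,"y":0,"z":-12,"spin":0},
  {"x":0,"y":0,"z":-12,"spin":0},
  {"x":0,"y":0,"z":-10,"spin":0},
  {"x":0,"y":0,"z":0,"spin":0},
])

```text
time_s: 52.95
position: [0.4794, -0.0223, 0.063]
tcp_rot: [[-0.036, -0.17, -0.985], [0.996, 0.07, -0.049], [0.078, -0.983, 0.166]]
force: [0.6, 0.3, 0.4]
opening: 0.458
```

```bash
python3 - <<'E'
from h import *
st();shot('wrist','z')
rect('wrist','sanding_stick',.014)
E
```

```text
t 52.95 pos [479.4 -22.3  63. ] jaw 92.08 down [-0.17   0.07  -0.983] F [0.6 0.3 0.4] op 39.9 q [ -17.   39.  103.    1.   49. -110.]
sanding_stick 0.95 [258.1, 98.3, 36.7, 243.8] c [469.9 -21.1] LW [178.6  23.3] ang(long axis) 1.8 mean [457.6 -21.4]
```

View pics/z.png

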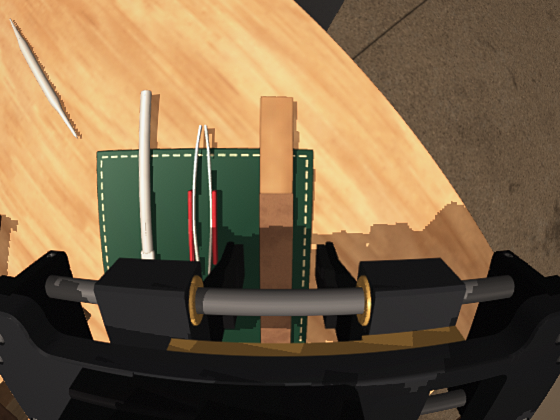

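Call:
apply_moves([
  {"x":-1,"y":0,"z":-12,"spin":0},
  {"x":0,"y":0,"z":-12,"spin":0},
  {"x":0,"y":0,"z":-11,"spin":0},
  {"x":0,"y":0,"z":-8,"spin":0},
  {"x":0,"y":0,"z":0,"spin":0},
], grip=34)

```text
time_s: 53.55
position: [0.48, -0.0228, 0.0184]
tcp_rot: [[-0.037, -0.165, -0.986], [0.996, 0.069, -0.049], [0.076, -0.984, 0.162]]
force: [-0.1, 0.7, 0.2]
opening: 0.39
```

```bash
python3 - <<'E'
from h import *
st()
E
```

```text
t 53.55 pos [480.  -22.8  18.4] jaw 92.11 down [-0.165  0.069 -0.984] F [-0.1  0.7  0.2] op 34.0 q [ -17.   43.  104.    2.   43. -110.]
```

Call:
apply_moves([
  {"x":0,"y":0,"z":-3,"spin":0},
  {"x":0,"y":0,"z":0,"spin":0},
])

```text
time_s: 53.75
position: [0.4802, -0.0229, 0.0152]
tcp_rot: [[-0.037, -0.165, -0.986], [0.996, 0.069, -0.049], [0.076, -0.984, 0.162]]
force: [-0.1, 0.7, 2.5]
opening: 0.395
```

Call:
apply_moves([
  {"x":0,"y":0,"z":0,"spin":0},
  {"x":0,"y":0,"z":0,"spin":0},
  {"x":0,"y":0,"z":0,"spin":0},
  {"x":0,"y":0,"z":0,"spin":0},
], grip=0)

```text
time_s: 54.15
position: [0.4808, -0.023, 0.0157]
tcp_rot: [[-0.037, -0.163, -0.986], [0.996, 0.068, -0.049], [0.075, -0.984, 0.16]]
force: [0.6, -0.1, 0.3]
opening: 0.247
```

```bash
python3 - <<'E'
from h import *
st()
E
```

```text
t 54.15 pos [480.8 -23.   15.7] jaw 92.12 down [-0.163  0.068 -0.984] F [ 0.6 -0.1  0.3] op 21.5 q [ -17.   44.  104.    2.   43. -110.]
```

Call:
apply_moves([
  {"x":0,"y":0,"z":12,"spin":0},
  {"x":0,"y":0,"z":20,"spin":0},
  {"x":0,"y":0,"z":25,"spin":0},
  {"x":0,"y":0,"z":25,"spin":0},
  {"x":0,"y":0,"z":25,"spin":0},
  {"x":0,"y":0,"z":25,"spin":0},
  {"x":0,"y":0,"z":25,"spin":0},
  {"x":0,"y":0,"z":25,"spin":0},
  {"x":1,"y":-10,"z":20,"spin":-0.03},
  {"x":2,"y":-14,"z":10,"spin":-0.03},
  {"x":2,"y":-14,"z":0,"spin":-0.03},
  {"x":2,"y":-14,"z":0,"spin":-0.03},
])

```text
time_s: 55.35
position: [0.4834, -0.0736, 0.2442]
tcp_rot: [[0.084, -0.151, -0.985], [0.994, 0.087, 0.071], [0.075, -0.985, 0.158]]
force: [-0.8, -0.2, -0.4]
opening: 0.247
```

```bash
python3 - <<'E'
from h import *
st()
E
```

```text
t 55.35 pos [483.4 -73.6 244.2] jaw 85.16 down [-0.151  0.087 -0.985] F [-0.8 -0.2 -0.4] op 21.5 q [ -23.   23.   94.    1.   73. -109.]
```

Call:
apply_moves([
  {"x":2,"y":-14,"z":0,"spin":-0.03},
  {"x":2,"y":-14,"z":0,"spin":-0.03},
  {"x":2,"y":-14,"z":0,"spin":-0.03},
  {"x":2,"y":-14,"z":0,"spin":-0.03},
  {"x":2,"y":-14,"z":0,"spin":-0.03},
  {"x":2,"y":-14,"z":0,"spin":-0.03},
  {"x":2,"y":-14,"z":0,"spin":-0.03},
  {"x":2,"y":-14,"z":0,"spin":0},
  {"x":2,"y":-14,"z":0,"spin":0},
  {"x":2,"y":-14,"z":0,"spin":0},
  {"x":2,"y":-14,"z":0,"spin":0},
])

```text
time_s: 56.45
position: [0.5051, -0.2416, 0.2408]
tcp_rot: [[0.31, -0.133, -0.941], [0.947, 0.124, 0.295], [0.078, -0.983, 0.165]]
force: [0.6, 0.1, -0.2]
opening: 0.248
```

```bash
python3 - <<'E'
from h import *
st()
E
```

```text
t 56.45 pos [ 505.1 -241.6  240.8] jaw 71.86 down [-0.133  0.124 -0.983] F [ 0.6  0.1 -0.2] op 21.5 q [ -38.   29.   84.    1.   78. -110.]
```

Call:
apply_moves([
  {"x":2,"y":-13,"z":-5,"spin":0},
  {"x":2,"y":-13,"z":-10,"spin":0},
  {"x":2,"y":-13,"z":-10,"spin":0},
  {"x":2,"y":-13,"z":-10,"spin":0},
  {"x":2,"y":-13,"z":-12,"spin":0},
  {"x":2,"y":-5,"z":-12,"spin":0},
  {"x":0,"y":0,"z":-12,"spin":0},
  {"x":0,"y":0,"z":-12,"spin":0},
  {"x":0,"y":0,"z":-12,"spin":0},
  {"x":0,"y":0,"z":-12,"spin":0},
  {"x":0,"y":0,"z":-12,"spin":0},
  {"x":0,"y":0,"z":0,"spin":0},
])

```text
time_s: 57.65
position: [0.517, -0.3166, 0.1085]
tcp_rot: [[0.31, -0.137, -0.941], [0.947, 0.128, 0.294], [0.081, -0.982, 0.169]]
force: [0.2, 0.4, -0.2]
opening: 0.247
```

```bash
python3 - <<'E'
from h import *
st();shot('wrist','A');shot('top','A2')
rect('wrist','sanding_stick',.11);rect('wrist','tool_tray',.05);rect('top','tool_tray',.05);rect('top','sanding_stick',.115)
E
```

```text
t 57.65 pos [ 517.  -316.6  108.5] jaw 71.85 down [-0.137  0.128 -0.982] F [ 0.2  0.4 -0.2] op 21.5 q [ -42.   42.   82.    0.   67. -114.]
sanding_stick 0.88 [256.0, 74.5, 48.0, 269.2] c [ 493.4 -308.8] LW [149.5  23.4] ang(long axis) -18.1 mean [ 483.8 -305.8]
tool_tray 0.7 [77.8, 151.6, 244.5, 159.4] c [ 500.  -369.3] LW [182.6 118. ] ang(long axis) 73.3 mean [ 477.1 -372. ]
tool_tray 0.85 [374.7, 191.2, 31.8, 39.6] c [ 441.2 -434.2] LW [78.9 36.5] ang(long axis) -44.8 mean [ 440.5 -426.2]
sanding_stick 0.3 [157.5, 141.3, 80.5, 61.4] c [520.7 -90.6] LW [141.4 103.7] ang(long axis) -88.9 mean [ 534.6 -101. ]
```

View pics/A.png

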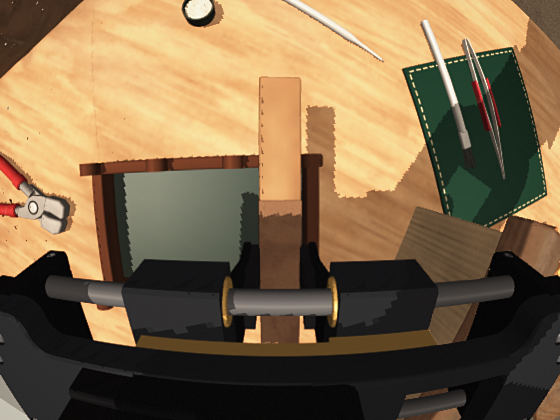

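View pics/A2.png

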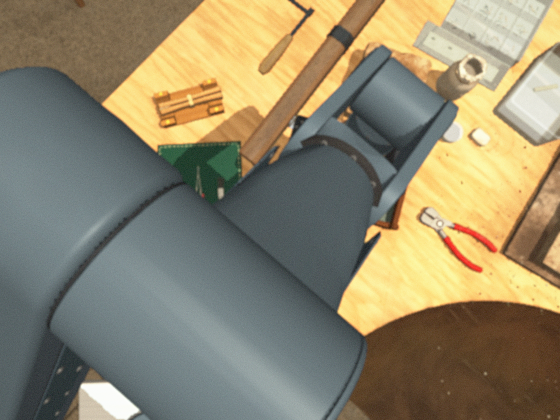

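Call:
apply_moves([
  {"x":1,"y":0,"z":-12,"spin":0},
  {"x":0,"y":0,"z":-12,"spin":0},
  {"x":0,"y":0,"z":-12,"spin":0},
  {"x":0,"y":0,"z":-8,"spin":0},
  {"x":0,"y":0,"z":0,"spin":0},
])

```text
time_s: 58.45
position: [0.5197, -0.3185, 0.0642]
tcp_rot: [[0.311, -0.131, -0.941], [0.947, 0.124, 0.295], [0.078, -0.984, 0.163]]
force: [-0.4, 0.0, -0.0]
opening: 0.246
```

```bash
python3 - <<'E'
from h import *
st();shot('wrist','B')
E
```

```text
t 58.45 pos [ 519.7 -318.5   64.2] jaw 71.85 down [-0.131  0.124 -0.984] F [-0.4  0.  -0. ] op 21.4 q [ -42.   45.   83.    0.   62. -114.]
```

View pics/B.png

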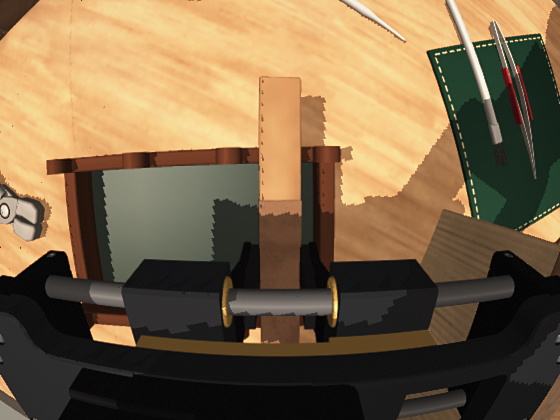

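Call:
apply_moves([
  {"x":0,"y":0,"z":-4,"spin":0},
  {"x":0,"y":0,"z":-3,"spin":0},
  {"x":0,"y":0,"z":0,"spin":0},
])

```text
time_s: 58.8
position: [0.5204, -0.3192, 0.0577]
tcp_rot: [[0.31, -0.13, -0.942], [0.948, 0.122, 0.295], [0.077, -0.984, 0.161]]
force: [-0.4, -0.4, -0.7]
opening: 0.247
```

```bash
python3 - <<'E'
from h import *
st()
E
```

```text
t 58.8 pos [ 520.4 -319.2   57.7] jaw 71.86 down [-0.13   0.122 -0.984] F [-0.4 -0.4 -0.7] op 21.5 q [ -42.   46.   83.    0.   61. -114.]
```

Call:
apply_moves([
  {"x":0,"y":0,"z":-1,"spin":0},
  {"x":0,"y":0,"z":0,"spin":0},
  {"x":0,"y":0,"z":0,"spin":0},
  {"x":0,"y":0,"z":0,"spin":0},
  {"x":0,"y":0,"z":0,"spin":0},
  {"x":0,"y":0,"z":15,"spin":0},
  {"x":0,"y":0,"z":25,"spin":0},
  {"x":0,"y":0,"z":25,"spin":0},
  {"x":0,"y":0,"z":25,"spin":0},
  {"x":0,"y":0,"z":25,"spin":0},
  {"x":0,"y":0,"z":25,"spin":0},
  {"x":0,"y":10,"z":20,"spin":0.03},
], grip=34)

```text
time_s: 60.0
position: [0.5188, -0.309, 0.2262]
tcp_rot: [[0.283, -0.134, -0.95], [0.956, 0.119, 0.268], [0.077, -0.984, 0.162]]
force: [0.4, 0.0, -0.1]
opening: 0.393
```

```bash
python3 - <<'E'
from h import *
st();shot('wrist','C')
rect('wrist','sanding_stick',.056);rect('wrist','tool_tray',.05)
E
```

```text
t 60.0 pos [ 518.8 -309.   226.2] jaw 73.54 down [-0.134  0.119 -0.984] F [ 0.4  0.  -0.1] op 34.2 q [ -41.   33.   78.    0.   79. -115.]
sanding_stick 0.65 [246.4, 123.6, 25.7, 165.0] c [ 512.9 -314.3] LW [180.2  23.9] ang(long axis) -17.9 mean [ 509.2 -312.9]
tool_tray 0.71 [131.3, 156.1, 163.2, 108.7] c [ 498.3 -364.7] LW [178.4 114.5] ang(long axis) 72.8 mean [ 493.4 -368. ]
tool_tray 0.16 [200.6, 33.7, 22.1, 27.1] c [ 332.2 -313.6] LW [28.4 24. ] ang(long axis) -14.6 mean [ 332.2 -313.1]
```

View pics/C.png

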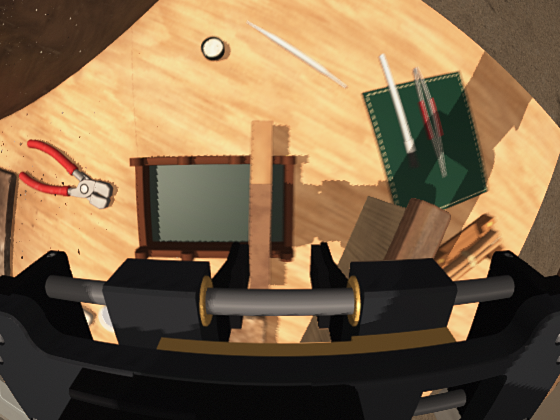

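The stick is back in its notch, columns 247–272 between the teeth. Next the tweezers.

Call:
apply_moves([
  {"x":-3,"y":14,"z":5,"spin":0.03},
  {"x":-3,"y":14,"z":0,"spin":0.03},
  {"x":-3,"y":14,"z":0,"spin":0.03},
  {"x":-3,"y":14,"z":0,"spin":0.03},
  {"x":-3,"y":14,"z":0,"spin":0.03},
  {"x":-3,"y":14,"z":0,"spin":0.03},
  {"x":-3,"y":14,"z":0,"spin":0.03},
  {"x":-3,"y":14,"z":0,"spin":0.03},
  {"x":-3,"y":14,"z":0,"spin":0.03},
  {"x":-3,"y":14,"z":0,"spin":0.03},
  {"x":-3,"y":14,"z":0,"spin":0},
  {"x":-3,"y":14,"z":0,"spin":0},
], grip=32)

```text
time_s: 61.35
position: [0.4772, -0.1238, 0.2272]
tcp_rot: [[-0.039, -0.172, -0.984], [0.996, 0.073, -0.052], [0.081, -0.982, 0.169]]
force: [-1.3, 0.0, 0.0]
opening: 0.369
```

```bash
python3 - <<'E'
from h import *
st()
E
```

```text
t 61.35 pos [ 477.2 -123.8  227.2] jaw 92.25 down [-0.172  0.073 -0.982] F [-1.3  0.   0. ] op 32.1 q [ -27.   25.   94.   -1.   72. -119.]
```

Call:
apply_moves([
  {"x":-2,"y":13,"z":-5,"spin":-0.02},
  {"x":-2,"y":13,"z":-10,"spin":0},
  {"x":-2,"y":13,"z":-10,"spin":0},
  {"x":0,"y":9,"z":-12,"spin":0},
  {"x":0,"y":0,"z":-12,"spin":0},
  {"x":0,"y":0,"z":-12,"spin":0},
  {"x":0,"y":0,"z":-12,"spin":0},
  {"x":0,"y":0,"z":-12,"spin":0},
  {"x":0,"y":0,"z":-12,"spin":0},
  {"x":0,"y":0,"z":-12,"spin":0},
  {"x":0,"y":0,"z":-12,"spin":0},
  {"x":0,"y":0,"z":0,"spin":0},
])

```text
time_s: 62.55
position: [0.47, -0.0656, 0.1033]
tcp_rot: [[-0.021, -0.166, -0.986], [0.997, 0.074, -0.034], [0.079, -0.983, 0.164]]
force: [-0.5, 1.0, -0.5]
opening: 0.363
```

```bash
python3 - <<'E'
from h import *
st();shot('wrist','D')
rect('wrist','tweezers',.01)
E
```

```text
t 62.55 pos [470.  -65.6 103.3] jaw 91.21 down [-0.166  0.074 -0.983] F [-0.5  1.  -0.5] op 31.6 q [ -22.   34.  103.    1.   53. -114.]
tweezers 0.68 [251.6, 184.4, 21.9, 74.8] c [464. -72.] LW [63.1 18.7] ang(long axis) 0.1 mean [468.9 -72.1]
```

View pics/D.png

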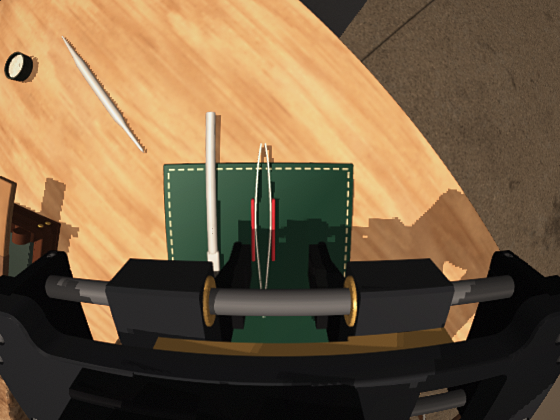

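Call:
apply_moves([
  {"x":0,"y":-3,"z":-12,"spin":0},
  {"x":0,"y":-3,"z":-12,"spin":0},
  {"x":0,"y":0,"z":-12,"spin":0},
  {"x":0,"y":0,"z":-12,"spin":0},
  {"x":0,"y":0,"z":-8,"spin":0},
  {"x":0,"y":0,"z":0,"spin":0},
], grip=29)

```text
time_s: 63.25
position: [0.4717, -0.0733, 0.0442]
tcp_rot: [[-0.021, -0.161, -0.987], [0.997, 0.073, -0.033], [0.077, -0.984, 0.159]]
force: [0.1, -0.7, -0.1]
opening: 0.334
```

```bash
python3 - <<'E'
from h import *
st();shot('wrist','E')
rect('wrist','tweezers',.01)
E
```

```text
t 63.25 pos [471.7 -73.3  44.2] jaw 91.18 down [-0.161  0.073 -0.984] F [ 0.1 -0.7 -0.1] op 29.0 q [ -22.   40.  104.    0.   46. -114.]
tweezers 0.73 [262.3, 139.7, 32.2, 181.4] c [463.7 -71.1] LW [123.8  20.3] ang(long axis) 1.3 mean [462.3 -71.1]
tweezers 0.41 [3.1, 219.3, 26.3, 59.3] c [ 484.4 -278. ] LW [46.8 33.7] ang(long axis) -13.2 mean [ 481.3 -278.4]
```

View pics/E.png

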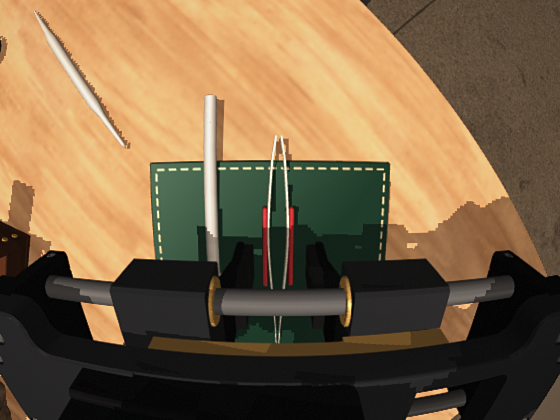

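Call:
apply_moves([
  {"x":-1,"y":1,"z":-11,"spin":0},
  {"x":0,"y":0,"z":-11,"spin":0},
  {"x":0,"y":0,"z":-5,"spin":0},
  {"x":0,"y":0,"z":0,"spin":0},
])

```text
time_s: 63.75
position: [0.472, -0.0724, 0.0167]
tcp_rot: [[-0.021, -0.158, -0.987], [0.997, 0.071, -0.033], [0.075, -0.985, 0.155]]
force: [0.4, 0.5, 0.1]
opening: 0.33
```

```bash
python3 - <<'E'
from h import *
st()
E
```

```text
t 63.75 pos [472.  -72.4  16.7] jaw 91.23 down [-0.158  0.071 -0.985] F [0.4 0.5 0.1] op 28.7 q [ -22.   43.  105.    0.   42. -114.]
```

Call:
apply_moves([
  {"x":0,"y":0,"z":-2,"spin":0},
  {"x":0,"y":0,"z":0,"spin":0},
])

```text
time_s: 63.95
position: [0.4721, -0.0725, 0.0149]
tcp_rot: [[-0.022, -0.157, -0.987], [0.997, 0.071, -0.033], [0.075, -0.985, 0.155]]
force: [-0.6, 0.3, 2.1]
opening: 0.331
```

Call:
apply_moves([
  {"x":0,"y":0,"z":0,"spin":0},
  {"x":0,"y":0,"z":0,"spin":0},
  {"x":0,"y":0,"z":0,"spin":0},
  {"x":0,"y":0,"z":0,"spin":0},
], grip=0)

```text
time_s: 64.35
position: [0.4727, -0.0727, 0.0153]
tcp_rot: [[-0.022, -0.156, -0.988], [0.997, 0.07, -0.033], [0.075, -0.985, 0.154]]
force: [0.3, 0.9, -0.7]
opening: 0.215
```

```bash
python3 - <<'E'
from h import *
st()
E
```

```text
t 64.35 pos [472.7 -72.7  15.3] jaw 91.25 down [-0.156  0.07  -0.985] F [ 0.3  0.9 -0.7] op 18.7 q [ -22.   43.  104.    0.   42. -114.]
```

Call:
apply_moves([
  {"x":0,"y":0,"z":12,"spin":0},
  {"x":0,"y":0,"z":20,"spin":0},
  {"x":0,"y":0,"z":25,"spin":0},
  {"x":0,"y":0,"z":25,"spin":0},
  {"x":0,"y":0,"z":25,"spin":0},
  {"x":0,"y":0,"z":25,"spin":0},
  {"x":0,"y":0,"z":25,"spin":0},
  {"x":0,"y":0,"z":25,"spin":0},
  {"x":1,"y":-10,"z":20,"spin":-0.03},
  {"x":1,"y":-14,"z":10,"spin":-0.03},
  {"x":1,"y":-14,"z":0,"spin":-0.03},
  {"x":1,"y":-14,"z":0,"spin":-0.03},
])

```text
time_s: 65.55
position: [0.4724, -0.1228, 0.2434]
tcp_rot: [[0.1, -0.145, -0.984], [0.992, 0.089, 0.087], [0.075, -0.985, 0.152]]
force: [0.6, 0.5, -0.7]
opening: 0.216
```

```bash
python3 - <<'E'
from h import *
st();shot('wrist','F')
E
```

```text
t 65.55 pos [ 472.4 -122.8  243.4] jaw 84.27 down [-0.145  0.089 -0.985] F [ 0.6  0.5 -0.7] op 18.8 q [ -28.   23.   94.    1.   73. -113.]
```

View pics/F.png

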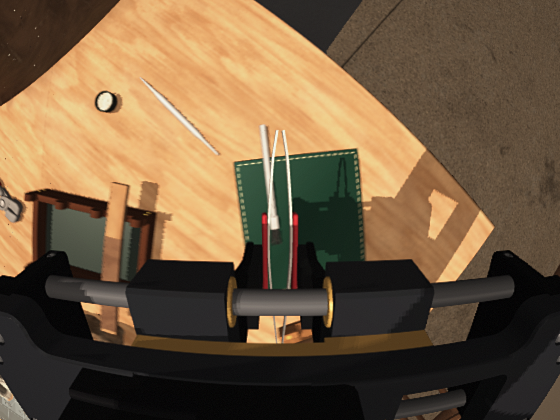

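Call:
apply_moves([
  {"x":1,"y":-14,"z":0,"spin":-0.03},
  {"x":1,"y":-14,"z":0,"spin":-0.03},
  {"x":1,"y":-14,"z":0,"spin":-0.03},
  {"x":1,"y":-14,"z":0,"spin":-0.03},
  {"x":1,"y":-14,"z":0,"spin":-0.03},
  {"x":1,"y":-14,"z":0,"spin":-0.03},
  {"x":1,"y":-14,"z":0,"spin":0},
  {"x":1,"y":-14,"z":0,"spin":0},
  {"x":1,"y":-14,"z":0,"spin":0},
  {"x":1,"y":-14,"z":0,"spin":0},
  {"x":1,"y":-14,"z":0,"spin":0},
  {"x":1,"y":-14,"z":0,"spin":0},
])

```text
time_s: 66.8
position: [0.4838, -0.3072, 0.2397]
tcp_rot: [[0.294, -0.13, -0.947], [0.953, 0.119, 0.28], [0.076, -0.984, 0.159]]
force: [0.0, -0.0, -0.4]
opening: 0.212
```

```bash
python3 - <<'E'
from h import *
st()
E
```

```text
t 66.8 pos [ 483.8 -307.2  239.7] jaw 72.83 down [-0.13   0.119 -0.984] F [ 0.  -0.  -0.4] op 18.5 q [ -43.   30.   82.   -0.   78. -117.]
```

Call:
apply_moves([
  {"x":2,"y":-12,"z":-8,"spin":0.005},
  {"x":2,"y":-12,"z":-10,"spin":0},
  {"x":2,"y":-12,"z":-10,"spin":0},
  {"x":2,"y":-12,"z":-12,"spin":0},
  {"x":2,"y":-11,"z":-12,"spin":0},
  {"x":0,"y":0,"z":-12,"spin":0},
  {"x":0,"y":0,"z":-12,"spin":0},
  {"x":0,"y":0,"z":-12,"spin":0},
  {"x":0,"y":0,"z":-12,"spin":0},
  {"x":0,"y":0,"z":-12,"spin":0},
  {"x":0,"y":0,"z":-12,"spin":0},
  {"x":0,"y":0,"z":0,"spin":0},
])

```text
time_s: 68.0
position: [0.4936, -0.37, 0.1019]
tcp_rot: [[0.289, -0.134, -0.948], [0.954, 0.123, 0.274], [0.08, -0.983, 0.163]]
force: [0.1, 0.9, -0.7]
opening: 0.214
```

```bash
python3 - <<'E'
from h import *
st();shot('wrist','G')
E
```

```text
t 68.0 pos [ 493.6 -370.   101.9] jaw 73.15 down [-0.134  0.123 -0.983] F [ 0.1  0.9 -0.7] op 18.6 q [ -47.   43.   81.   -1.   67. -120.]
```

View pics/G.png

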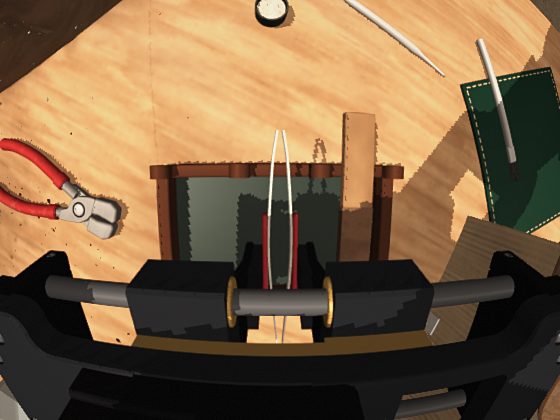

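Call:
apply_moves([
  {"x":1,"y":0,"z":-12,"spin":0},
  {"x":0,"y":1,"z":-12,"spin":0},
  {"x":0,"y":0,"z":-12,"spin":0},
  {"x":0,"y":0,"z":-5,"spin":0},
  {"x":0,"y":0,"z":0,"spin":0},
])

```text
time_s: 68.55
position: [0.496, -0.37, 0.0595]
tcp_rot: [[0.289, -0.131, -0.948], [0.954, 0.119, 0.274], [0.078, -0.984, 0.159]]
force: [-0.1, -1.2, -0.2]
opening: 0.215
```

```bash
python3 - <<'E'
from h import *
st()
E
```

```text
t 68.55 pos [ 496.  -370.    59.5] jaw 73.17 down [-0.131  0.119 -0.984] F [-0.1 -1.2 -0.2] op 18.7 q [ -47.   46.   82.   -1.   62. -120.]
```

Call:
apply_moves([
  {"x":0,"y":0,"z":-3,"spin":0},
  {"x":0,"y":0,"z":-1,"spin":0},
  {"x":0,"y":0,"z":0,"spin":0},
])

```text
time_s: 68.85
position: [0.4961, -0.3703, 0.0554]
tcp_rot: [[0.289, -0.13, -0.948], [0.954, 0.119, 0.274], [0.077, -0.984, 0.159]]
force: [-0.1, -0.1, -0.3]
opening: 0.213
```

Call:
apply_moves([
  {"x":0,"y":0,"z":0,"spin":0},
  {"x":0,"y":0,"z":0,"spin":0},
  {"x":0,"y":0,"z":0,"spin":0},
  {"x":0,"y":0,"z":0,"spin":0},
  {"x":0,"y":0,"z":15,"spin":0},
  {"x":0,"y":0,"z":25,"spin":0},
  {"x":0,"y":0,"z":25,"spin":0},
  {"x":0,"y":0,"z":25,"spin":0},
  {"x":0,"y":0,"z":25,"spin":0},
  {"x":0,"y":0,"z":25,"spin":0},
  {"x":0,"y":10,"z":20,"spin":0.03},
], grip=30)

```text
time_s: 69.95
position: [0.4949, -0.3603, 0.2259]
tcp_rot: [[0.261, -0.134, -0.956], [0.962, 0.115, 0.246], [0.077, -0.984, 0.159]]
force: [0.1, -0.3, 0.3]
opening: 0.346
```

```bash
python3 - <<'E'
from h import *
st();shot('wrist','H')
E
```

```text
t 69.95 pos [ 494.9 -360.3  225.9] jaw 74.85 down [-0.134  0.115 -0.984] F [ 0.1 -0.3  0.3] op 30.1 q [ -46.   34.   77.   -1.   80. -121.]
```

View pics/H.png

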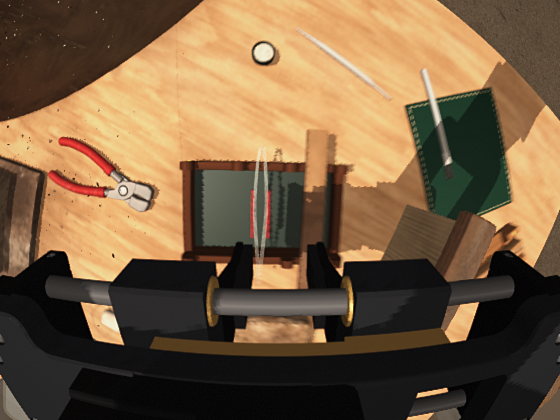

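The tweezers lie across the middle notch at column 262. Last tool is the brush.

Call:
apply_moves([
  {"x":-3,"y":14,"z":5,"spin":0.03},
  {"x":-3,"y":14,"z":0,"spin":0.03},
  {"x":-3,"y":14,"z":0,"spin":0.03},
  {"x":-3,"y":14,"z":0,"spin":0.03},
  {"x":-3,"y":14,"z":0,"spin":0.03},
  {"x":-3,"y":14,"z":0,"spin":0.03},
  {"x":-3,"y":14,"z":0,"spin":0.03},
  {"x":-3,"y":14,"z":0,"spin":0.03},
  {"x":-3,"y":14,"z":0,"spin":0.03},
  {"x":-3,"y":14,"z":0,"spin":0.01},
  {"x":-3,"y":14,"z":0,"spin":0},
  {"x":-3,"y":14,"z":0,"spin":0},
], grip=26)

```text
time_s: 71.2
position: [0.4547, -0.1744, 0.2338]
tcp_rot: [[-0.043, -0.162, -0.986], [0.996, 0.072, -0.055], [0.08, -0.984, 0.159]]
force: [-0.5, -0.7, 0.5]
opening: 0.3
```

```bash
python3 - <<'E'
from h import *
st()
E
```

```text
t 71.2 pos [ 454.7 -174.4  233.8] jaw 92.48 down [-0.162  0.072 -0.984] F [-0.5 -0.7  0.5] op 26.1 q [ -33.   24.   94.   -2.   72. -125.]
```

Call:
apply_moves([
  {"x":-2,"y":13,"z":-6,"spin":0},
  {"x":-2,"y":13,"z":-10,"spin":0},
  {"x":-2,"y":13,"z":-10,"spin":0},
  {"x":0,"y":13,"z":-12,"spin":0},
  {"x":0,"y":5,"z":-12,"spin":0},
  {"x":0,"y":0,"z":-12,"spin":0},
  {"x":0,"y":0,"z":-12,"spin":0},
  {"x":0,"y":0,"z":-12,"spin":0},
  {"x":0,"y":0,"z":-12,"spin":0},
  {"x":0,"y":0,"z":-12,"spin":0},
  {"x":0,"y":0,"z":-12,"spin":0},
  {"x":0,"y":0,"z":0,"spin":0},
])

```text
time_s: 72.4
position: [0.4464, -0.1064, 0.1053]
tcp_rot: [[-0.044, -0.161, -0.986], [0.996, 0.07, -0.056], [0.078, -0.985, 0.157]]
force: [-0.3, -0.6, 0.2]
opening: 0.301
```

```bash
python3 - <<'E'
from h import *
st();shot('wrist','I')
rect('wrist','flux_brush',.009)
E
```

```text
t 72.4 pos [ 446.4 -106.4  105.3] jaw 92.55 down [-0.161  0.07  -0.985] F [-0.3 -0.6  0.2] op 26.2 q [ -27.   33.  105.   -1.   52. -119.]
flux_brush 0.59 [257.0, 141.4, 11.5, 144.3] c [ 439.  -114.1] LW [124.7   9.1] ang(long axis) 0.6 mean [ 437.2 -114.4]
```

View pics/I.png

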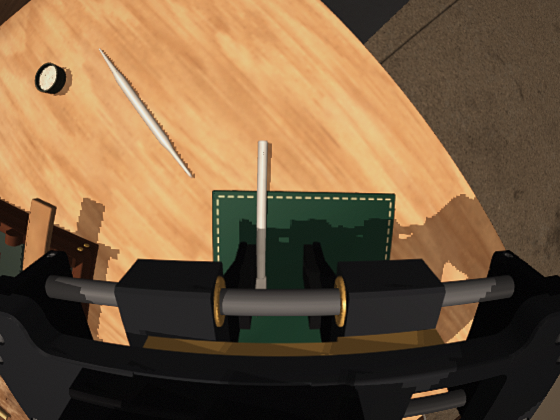

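Call:
apply_moves([
  {"x":0,"y":-4,"z":-12,"spin":-0.03},
  {"x":0,"y":-4,"z":-12,"spin":0},
  {"x":0,"y":0,"z":-12,"spin":0},
  {"x":0,"y":0,"z":-12,"spin":0},
  {"x":0,"y":0,"z":-10,"spin":0},
  {"x":0,"y":0,"z":0,"spin":0},
])

```text
time_s: 73.1
position: [0.4489, -0.1175, 0.0451]
tcp_rot: [[-0.011, -0.151, -0.988], [0.997, 0.072, -0.022], [0.074, -0.986, 0.15]]
force: [-0.4, 0.3, 0.8]
opening: 0.299
```

```bash
python3 - <<'E'
from h import *
st();shot('wrist','J')
rect('wrist','flux_brush',.009)
E
```

```text
t 73.1 pos [ 448.9 -117.5   45.1] jaw 90.62 down [-0.151  0.072 -0.986] F [-0.4  0.3  0.8] op 26.0 q [ -28.   40.  106.   -1.   44. -119.]
flux_brush 0.95 [274.0, 130.6, 14.8, 210.2] c [ 448.7 -113.1] LW [146.2  11.9] ang(long axis) 0.1 mean [ 440.3 -114. ]
```

View pics/J.png

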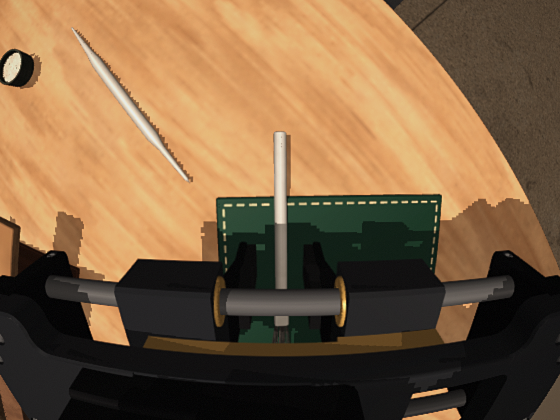

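Call:
apply_moves([
  {"x":-1,"y":2,"z":-11,"spin":0},
  {"x":-1,"y":0,"z":-11,"spin":0},
  {"x":0,"y":0,"z":-6,"spin":0},
  {"x":0,"y":0,"z":0,"spin":0},
])

```text
time_s: 73.6
position: [0.4481, -0.1158, 0.0166]
tcp_rot: [[-0.011, -0.147, -0.989], [0.997, 0.069, -0.022], [0.072, -0.987, 0.146]]
force: [0.5, 0.1, -0.3]
opening: 0.305
```

```bash
python3 - <<'E'
from h import *
st()
E
```

```text
t 73.6 pos [ 448.1 -115.8   16.6] jaw 90.66 down [-0.147  0.069 -0.987] F [ 0.5  0.1 -0.3] op 26.6 q [ -28.   43.  107.   -1.   40. -118.]
```

Call:
apply_moves([
  {"x":0,"y":0,"z":-3,"spin":0},
  {"x":0,"y":0,"z":0,"spin":0},
])

```text
time_s: 73.8
position: [0.4483, -0.1159, 0.0146]
tcp_rot: [[-0.012, -0.147, -0.989], [0.997, 0.069, -0.022], [0.072, -0.987, 0.146]]
force: [-0.6, 0.9, 4.5]
opening: 0.3
```

Call:
apply_moves([
  {"x":0,"y":0,"z":0,"spin":0},
  {"x":0,"y":0,"z":0,"spin":0},
  {"x":0,"y":0,"z":0,"spin":0},
  {"x":0,"y":0,"z":0,"spin":0},
], grip=0)

```text
time_s: 74.2
position: [0.449, -0.1162, 0.0151]
tcp_rot: [[-0.012, -0.145, -0.989], [0.997, 0.068, -0.022], [0.071, -0.987, 0.144]]
force: [-0.8, -0.6, 1.2]
opening: 0.08
```

```bash
python3 - <<'E'
from h import *
st()
E
```

```text
t 74.2 pos [ 449.  -116.2   15.1] jaw 90.68 down [-0.145  0.068 -0.987] F [-0.8 -0.6  1.2] op 7.0 q [ -28.   43.  107.   -1.   39. -118.]
```

Call:
apply_moves([
  {"x":0,"y":0,"z":12,"spin":0},
  {"x":0,"y":0,"z":20,"spin":0},
  {"x":0,"y":0,"z":25,"spin":0},
  {"x":0,"y":0,"z":25,"spin":0},
  {"x":0,"y":0,"z":25,"spin":0},
  {"x":0,"y":0,"z":25,"spin":0},
  {"x":0,"y":0,"z":25,"spin":0},
  {"x":0,"y":0,"z":25,"spin":0},
  {"x":1,"y":-10,"z":20,"spin":-0.03},
  {"x":1,"y":-14,"z":10,"spin":-0.03},
  {"x":2,"y":-14,"z":0,"spin":-0.03},
  {"x":2,"y":-14,"z":0,"spin":-0.03},
])

```text
time_s: 75.4
position: [0.4508, -0.1658, 0.2423]
tcp_rot: [[0.11, -0.136, -0.985], [0.991, 0.087, 0.098], [0.072, -0.987, 0.144]]
force: [-0.0, -0.1, -0.1]
opening: 0.08
```

```bash
python3 - <<'E'
from h import *
st();shot('wrist','K')
E
```

```text
t 75.4 pos [ 450.8 -165.8  242.3] jaw 83.69 down [-0.136  0.087 -0.987] F [-0.  -0.1 -0.1] op 6.9 q [ -33.   22.   96.   -0.   72. -117.]
```

View pics/K.png

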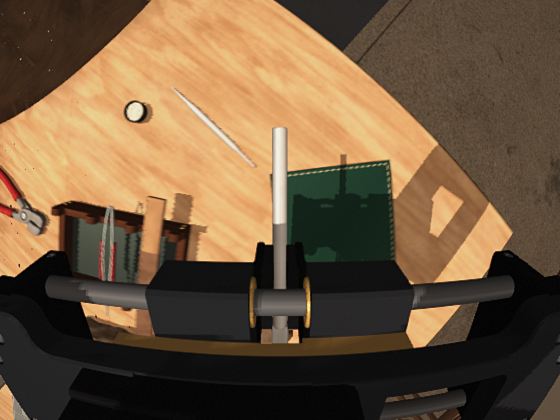

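Call:
apply_moves([
  {"x":2,"y":-14,"z":0,"spin":-0.03},
  {"x":2,"y":-14,"z":0,"spin":-0.03},
  {"x":2,"y":-14,"z":0,"spin":-0.03},
  {"x":2,"y":-14,"z":0,"spin":-0.03},
  {"x":2,"y":-14,"z":0,"spin":-0.03},
  {"x":2,"y":-14,"z":0,"spin":0},
  {"x":2,"y":-14,"z":0,"spin":0},
  {"x":2,"y":-14,"z":0,"spin":0},
  {"x":2,"y":-14,"z":0,"spin":0},
  {"x":2,"y":-14,"z":0,"spin":0},
  {"x":2,"y":-14,"z":0,"spin":0},
  {"x":2,"y":-14,"z":0,"spin":0},
])

```text
time_s: 76.65
position: [0.4757, -0.3501, 0.2384]
tcp_rot: [[0.273, -0.125, -0.954], [0.959, 0.111, 0.26], [0.074, -0.986, 0.15]]
force: [0.3, 0.8, 0.7]
opening: 0.076
```

```bash
python3 - <<'E'
from h import *
st()
E
```

```text
t 76.65 pos [ 475.7 -350.1  238.4] jaw 74.14 down [-0.125  0.111 -0.986] F [0.3 0.8 0.7] op 6.7 q [ -47.   31.   80.   -1.   79. -121.]
```

Remaining: about +8 in x, −71 in y, and the descent.

Call:
apply_moves([
  {"x":2,"y":-13,"z":-8,"spin":0},
  {"x":2,"y":-13,"z":-10,"spin":0},
  {"x":2,"y":-13,"z":-10,"spin":0},
  {"x":2,"y":-13,"z":-12,"spin":0},
  {"x":0,"y":-13,"z":-12,"spin":0},
  {"x":0,"y":-4,"z":-12,"spin":0},
  {"x":0,"y":0,"z":-12,"spin":0},
  {"x":0,"y":0,"z":-12,"spin":0},
  {"x":0,"y":0,"z":-12,"spin":0},
  {"x":0,"y":0,"z":-12,"spin":0},
  {"x":0,"y":0,"z":-12,"spin":0},
  {"x":0,"y":0,"z":0,"spin":0},
])

```text
time_s: 77.85
position: [0.4832, -0.4238, 0.1004]
tcp_rot: [[0.273, -0.128, -0.954], [0.959, 0.116, 0.259], [0.078, -0.985, 0.154]]
force: [0.2, -0.5, -0.5]
opening: 0.076
```

```bash
python3 - <<'E'
from h import *
st();shot('wrist','L')
E
```

```text
t 77.85 pos [ 483.2 -423.8  100.4] jaw 74.12 down [-0.128  0.116 -0.985] F [ 0.2 -0.5 -0.5] op 6.6 q [ -51.   44.   77.   -2.   68. -124.]
```

View pics/L.png

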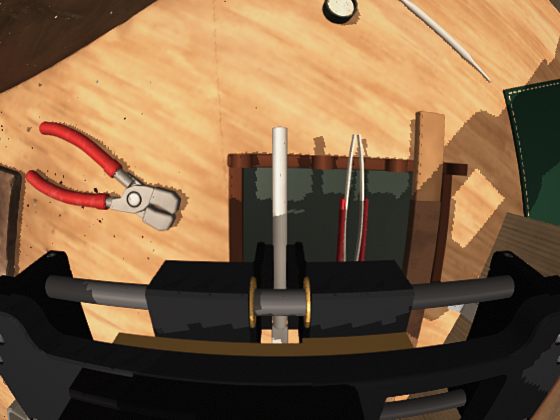

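Call:
apply_moves([
  {"x":0,"y":1,"z":-12,"spin":0},
  {"x":0,"y":0,"z":-12,"spin":0},
  {"x":0,"y":0,"z":-10,"spin":0},
  {"x":0,"y":0,"z":-5,"spin":0},
  {"x":0,"y":0,"z":0,"spin":0},
])

```text
time_s: 78.4
position: [0.4845, -0.4238, 0.0604]
tcp_rot: [[0.272, -0.125, -0.954], [0.959, 0.113, 0.259], [0.075, -0.986, 0.15]]
force: [-0.2, -0.5, 0.2]
opening: 0.079
```

```bash
python3 - <<'E'
from h import *
st()
E
```

```text
t 78.4 pos [ 484.5 -423.8   60.4] jaw 74.17 down [-0.125  0.113 -0.986] F [-0.2 -0.5  0.2] op 6.9 q [ -50.   47.   78.   -2.   64. -124.]
```

Call:
apply_moves([
  {"x":0,"y":0,"z":-3,"spin":0},
  {"x":0,"y":0,"z":0,"spin":0},
])

```text
time_s: 78.6
position: [0.4848, -0.4242, 0.0573]
tcp_rot: [[0.272, -0.124, -0.954], [0.959, 0.112, 0.259], [0.075, -0.986, 0.15]]
force: [0.2, -0.4, 0.2]
opening: 0.077
```

```bash
python3 - <<'E'
from h import *
st()
E
```

```text
t 78.6 pos [ 484.8 -424.2   57.3] jaw 74.16 down [-0.124  0.112 -0.986] F [ 0.2 -0.4  0.2] op 6.7 q [ -50.   47.   78.   -2.   64. -124.]
```

Call:
apply_moves([
  {"x":0,"y":0,"z":-1,"spin":0},
  {"x":0,"y":0,"z":0,"spin":0},
])

```text
time_s: 78.8
position: [0.485, -0.4246, 0.0572]
tcp_rot: [[0.272, -0.124, -0.954], [0.959, 0.111, 0.259], [0.074, -0.986, 0.149]]
force: [0.0, -0.4, -0.2]
opening: 0.077
```

Call:
apply_moves([
  {"x":0,"y":0,"z":0,"spin":0},
  {"x":0,"y":0,"z":0,"spin":0},
  {"x":0,"y":0,"z":0,"spin":0},
  {"x":0,"y":0,"z":15,"spin":0},
  {"x":0,"y":0,"z":25,"spin":0},
  {"x":0,"y":0,"z":25,"spin":0},
  {"x":0,"y":0,"z":25,"spin":0},
  {"x":0,"y":0,"z":25,"spin":0},
  {"x":0,"y":0,"z":25,"spin":0},
  {"x":0,"y":0,"z":15,"spin":0},
  {"x":0,"y":0,"z":0,"spin":0},
], grip=18)

```text
time_s: 79.9
position: [0.4847, -0.4242, 0.2258]
tcp_rot: [[0.272, -0.121, -0.955], [0.96, 0.107, 0.26], [0.071, -0.987, 0.145]]
force: [1.1, -0.6, -0.2]
opening: 0.205
```

```bash
python3 - <<'E'
from h import *
st();shot('wrist','M')
for n,z in(('sanding_stick',.056),('tweezers',.05),('flux_brush',.05),('tool_tray',.05)): rect('wrist',n,z)
E
```

```text
t 79.9 pos [ 484.7 -424.2  225.8] jaw 74.19 down [-0.121  0.107 -0.987] F [ 1.1 -0.6 -0.2] op 17.8 q [ -50.   36.   72.   -1.   81. -125.]
sanding_stick 0.56 [351.4, 124.1, 33.0, 140.2] c [ 495.4 -312.3] LW [153.   28.6] ang(long axis) -17.5 mean [ 494.8 -312. ]
tweezers 0.93 [311.1, 140.1, 16.3, 112.6] c [ 485.  -365.3] LW [124.3  19.7] ang(long axis) -14.9 mean [ 480.3 -363.6]
flux_brush 0.64 [263.7, 137.7, 10.3, 136.9] c [ 481.8 -421.2] LW [146.6  10.9] ang(long axis) -15.6 mean [ 481.3 -420.6]
tool_tray 0.73 [238.9, 150.6, 160.8, 109.7] c [ 494.  -364.3] LW [179.4 115.8] ang(long axis) 72.9 mean [ 485.9 -374.8]
tool_tray 0.24 [304.5, 31.4, 21.9, 29.8] c [ 326.1 -323.4] LW [27.6 25. ] ang(long axis) -16.6 mean [ 326.1 -324. ]
```

View pics/M.png

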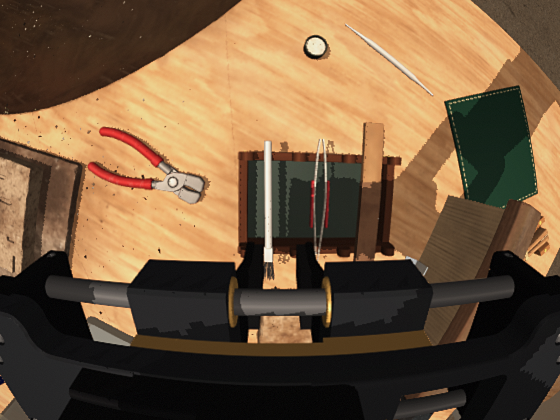

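Call:
apply_moves([
  {"x":-15,"y":-10,"z":5,"spin":0},
  {"x":-18,"y":-12,"z":0,"spin":0},
  {"x":-18,"y":-12,"z":0,"spin":0},
  {"x":-18,"y":-12,"z":0,"spin":0},
  {"x":-18,"y":-12,"z":0,"spin":0},
  {"x":-18,"y":-12,"z":0,"spin":0},
  {"x":-18,"y":-12,"z":0,"spin":0},
  {"x":-18,"y":-12,"z":0,"spin":0},
  {"x":-18,"y":-12,"z":0,"spin":0},
  {"x":-18,"y":-12,"z":0,"spin":0},
  {"x":0,"y":0,"z":0,"spin":0},
  {"x":0,"y":0,"z":0,"spin":0},
])

```text
time_s: 81.35
position: [0.2831, -0.5457, 0.2166]
tcp_rot: [[0.278, -0.142, -0.95], [0.957, 0.132, 0.26], [0.089, -0.981, 0.173]]
force: [0.4, -0.8, -0.6]
opening: 0.206
```

```bash
python3 - <<'E'
from h import *
st();im=shot('top','N');shot('side','N2')
for n,z in(('sanding_stick',.056),('tweezers',.05),('flux_brush',.05),('tool_tray',.05),('ring_clamp',.034),('clamp_rest',.02),('scribe',.005),('flux_cup',.012)): rect('top',n,z)
cv2.imwrite('pics/N3.png',cv2.resize(im[70:245,145:425,::-1],(784,490),interpolation=cv2.INTER_CUBIC))
E
```

```text
t 81.35 pos [ 283.1 -545.7  216.6] jaw 73.81 down [-0.142  0.132 -0.981] F [ 0.4 -0.8 -0.6] op 17.9 q [ -70.   35.   76.   -5.   79. -143.]
sanding_stick 0.72 [263.4, 251.8, 33.6, 41.8] c [ 348.3 -223. ] LW [86.8  8.7] ang(long axis) 39.4 mean [ 351.8 -219.8]
sanding_stick 0.68 [312.3, 122.6, 40.0, 109.3] c [ 516.6 -318.6] LW [199.   24.7] ang(long axis) -18.2 mean [ 514.9 -318.1]
tweezers 0.7 [349.2, 176.3, 19.9, 24.5] c [ 493.  -369.9] LW [48.7 20.2] ang(long axis) -17.7 mean [ 494.4 -370.7]
flux_brush 0.55 [381.9, 154.8, 17.9, 72.7] c [ 485.4 -426.7] LW [141.    8.7] ang(long axis) -15.0 mean [ 490.9 -427.3]
tool_tray 0.78 [300.2, 144.4, 118.4, 85.6] c [ 494.9 -366.2] LW [184.4 119.7] ang(long axis) 72.7 mean [ 492. -370.]
ring_clamp 0.57 [160.6, 89.3, 62.0, 27.9] c [666.3 -63.7] LW [120.7  25.8] ang(long axis) -74.2 mean [666.1 -63.3]
ring_clamp 0.25 [379.0, 156.0, 22.4, 77.5] c [ 485.4 -428.3] LW [150.6  10.8] ang(long axis) -16.5 mean [ 488.9 -429.8]
clamp_rest 0.96 [150.4, 77.8, 72.7, 52.1] c [666.6 -59.6] LW [119.9  73. ] ang(long axis) -76.0 mean [662.6 -62.6]
scribe 0.49 [266.2, 253.3, 34.8, 40.5] c [ 343.1 -224.5] LW [98.2  7.9] ang(long axis) 39.1 mean [ 344.2 -223.5]
flux_cup none
```

View pics/N3.png

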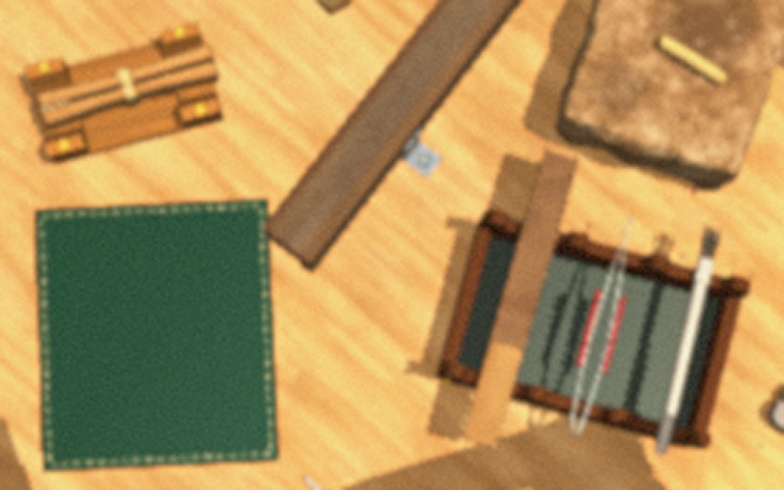

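View pics/N2.png

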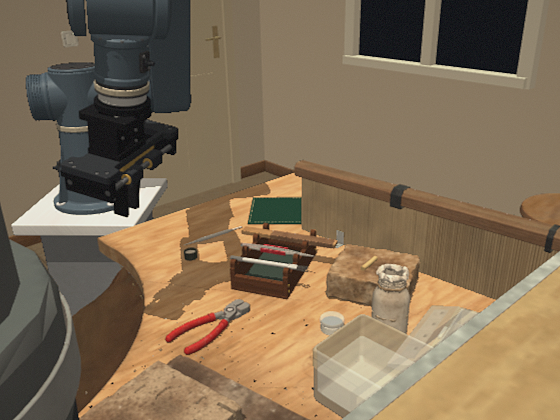

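The final pictures show each tool in its own notch, the clamp centred in the groove, the pad empty, and the scribe and cup where they were. I'm handing in.

```bash
python3 - <<'E'
from rig import job
print(job.hand_in())
E
```

```text
the job is handed in; nothing more can be done
None
```

The job is done and handed in at about 81 s of the 131 s. I laid the three tools on the pad, put the clamp in the rest's groove, and returned each tool to its own notch. No verdict came back.

These are the last checks, from the top camera after the arm had moved clear:

| Thing | Final position | Limit |
|---|---|---|
| Ring clamp | About 4 mm along and 2 mm across from the groove's centre, about 2° (0.03 rad) off its line | 20 mm, 8 mm, 0.12 rad |
| Sanding stick | About 3 mm from its start | 34 mm |
| Tweezers | About 4 mm from their start | 34 mm |
| Flux brush | About 6 mm from its start | 34 mm |

- **Heights and flatness:** I did not measure these. The clamp and tools look flat and level in the pictures.
- **Bystanders:** The scribe's network masks covered only part of it, but in the pictures it had not moved. The network missed the cup in the last picture, and the side view shows it in place.
- **Camera disagreement:** Wrist and top camera positions differed by up to about 4 mm, so I centred each placing on the teeth and pegs in the picture.
- **Gripper tilt:** Fast moves tilted the gripper by up to about 0.2 rad early on. I slowed down after that, and the tools and clamp still came to rest flat.
- **Contact force:** The highest force I saw was about 10 N, touching the pad when I set the brush down.

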